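# Lock a jade slab under the snap covers of a sloping viewing stand

## Robot

A 6-joint arm with a two-finger parallel gripper is mounted at the origin on the work surface. World frame = base frame: x ahead of the robot, y to its left, z up, the work surface at z = 0. Lengths are in m, angles in rad, forces in N, time in s.
With the tool pointing down it reaches from about 0.225 to 0.875 m from the base axis. Payload 3.4 kg.
Tool frame: the origin (TCP) lies on the centre line of the jaws, within the pads' length; the fingertips stand 17 mm ahead of it and the grasp point (between the pads) lies 2 mm behind it (nose_length is the distance from the TCP to the fingertips, in m); z points along the fingers, y is the line along which they close (so a half turn about z gives the same grasp; the last joint's range is limited). The gripper opens to 85 mm and grips with 20 to 120 N. Pads are 22 mm wide; open, the fingers measure 114 mm over their backs; the gripper's body (76 mm by 85 mm) begins 54 mm behind the grasp point. The pads swing forward as they close: fully open they stand 13 mm farther back than shut.
Start: joints at [-1.427, 0.276, 1.505, -0, 1.361, -0.121], TCP at [0.15, -0.555, 0.248] pointing down, gripper open.
Joint ranges: [-2.89, 2.89], [-0.75, 2.08], [0.22, 2.7], [-1.18, 4.32], [0.11, 2.71], [-2.7, 2.7]. Speed limits (rad/s): [2.57, 2.57, 3.14, 3.14, 3.14, 3.14].

## Interface

Orientations are given as a unit quaternion [w, x, y, z].
In Python, from rig import get_state, get_image, sign_off, find_in, place_of, nose_length gives the robot as it stands.
- The arm moves only by the tool apply_moves, never from a script. Its argument "deltas" is one flat list of numbers, 5 for each row, row after row: the finger opening in mm, from 0 to 85.4, then the shift along the tool's x, y, z in mm, then the turn about the tool's z in degrees. A call has 1 to 12 rows; each row is the pose to reach, as a shift and turn from the pose commanded when the call began, along the tool's axes at that moment; what a row does not reach only later rows make up. A row lasts 1/12 s, in which the tool goes at most 41.7 mm and 7.16 degrees, less where a joint would pass 70% of its speed; a pose out of reach is approached as far as the arm can. A call with a gripper value outside its range is refused whole. The fingers move at their own pace and stop on an object; "squeeze" is the grip in N (left out, the last holds). Time passes only in rows, so rows that repeat a pose let the fingers close. It gives the time, the measured TCP pose, the force, the opening and the grip force at its end, in the units of the state.
- get_state(): the state, without advancing time (a new reading comes with each control period).
- get_image(name): name is "scene" or "top"; returns a dict with "frame" (480x640x3 uint8, red, green, blue), "K" (3x3 intrinsics, pixels), "position" and "orientation" of the camera in the world. Camera axes: x right, y down, z forward; pixel columns grow to the right and rows downward; lengths in m; the calibration is good to about 2 mm. A picture is of the moment at which its call begins. There is no depth.
- sign_off(): hands the job in; it is judged then, once.
Trained networks look in a picture, given as the dict that the camera call returned (one of the last four; its "shot" number tells which), for a name from the list of things; names that differ only in an ending like _2 or _b are one class to them, and where a whole thing is asked for, a point or a joint stands for the part that bears it (a point fixed in the world has none). Each returns a list of dicts, best first, with "score" (0 to 1); they miss things now and then, are a little off and sometimes report something else, mostly with a low value. They report only what shows in the picture. A call takes as long as a camera call. They do not tell look-alikes from the thing itself.
- find_in(query, picture): "point" ([column, row] in pixels, amid what is visible of it).
- place_of(query, picture): "point" ([column, row] in pixels: a listed point, or the origin of a listed thing).
The state is a dict: "clock": time; "qpos": joint angles; "qd": joint speeds; "effort": joint torques, N m; "position": TCP position; "ee_rot": TCP orientation; "contact_force": force on the tool from outside, world axes, zero at the start; "moment": the same for the moment, N m; "width": finger opening in m; "gripper_force": force on a finger pad.
Only numpy, scipy, OpenCV 4.12 (cv2) and the standard library are available. Lean on these libraries where they do the work, as an engineer would, in place of code of your own. Each camera call takes 0.05 s, during which the arm holds its last target. There are 200 camera calls.

## Task

Pick up the green jade slab with the pale polished window and lay it, window side up, flat on the sloping bed of the grey viewing stand, between the black stops and rails; keep hold of it until it lies flat on the slope, do not let it drop or flop over. Then press both hinged covers down over its ends until their catches hold them fully shut. Leave the other things on the desk where they are.

Things in the scene. Friction and masses are not known exactly. Their poses are not given: they have to be found in the camera images.
- jade: Sawn jade slab: dark green, brown band round its edge, pale green oval window on top. 100 mm long (x), octagonal ends, 58 mm wide (y; long side faces flat and parallel over the middle 60 mm), 26 mm thick, 0.3 to 0.55 kg. Origin: centre of its underside, z up through the window. Starts window up on the flat 3 mm desk mat. Either way round lengthwise is right.
- bed: Sloping bed of the grey stand: fixed aluminium plate 100 x 190 mm, dark pad where the slab goes, slope 30 degrees. Origin: centre of its top face, 83 mm above the table; the slab's underside centre belongs there. z: normal out of the bed, x: up the slope, y: level, along the slab's length. Two black stops, 9 mm high, at the low edge: inner faces x = -33 mm, 18 mm wide, at y = +-36 mm.
- rail_left (a point): Middle of the top of the black side rail at the bed's +y side: 8 mm high, 50 mm long in x, inner face at y = +58 mm in the bed's frame. Its mirror image stands at y = -58 mm; the slab lies between the two. The bed's upslope side has no stop.
- post_left (a point): Centre of the top of the +y catch post, a dark steel block fixed to the upslope side of the bed: x = 49 to 65 mm, 22 mm wide in y, centred at y = +40 mm, top 54 mm above the bed (bed frame). Its mirror image stands at y = -40 mm.
- cover_left (a joint): Angle of the cover at the bed's +y end: 0 fully shut (parallel to the bed), 1.2 to 1.35 rad open as found. To shut it push its outer face inwards and down. A light spring (1.5 N) lifts it back to 0.85 rad or more unless a brass bead has snapped under a sprung catch: resistance from about 0.33 rad, past by 0.1 rad, up to 12 N at the pad. Pressed right down it stays at 0 to 0.05.
- cover_right (a joint): The same for the mirrored cover at the bed's -y end: 0 fully shut, 1.2 to 1.35 rad open as found. It shuts and catches in the same way.
- hinge_left (a point): Middle of the hinge line of the +y cover, which runs along the bed's x at y = +85 mm, z = 30 mm in the bed's frame (the other: y = -85 mm). The cover is a cream leaf, 72 mm along x, reaching 60 mm inwards from the hinge line to a black free edge; its outer face lies 6 mm outside the hinge line, so when shut it is 36 mm above the bed.
- pad_left (a point): Centre of the orange 32 x 26 mm pad on the outer face of the +y cover, 34 mm from its hinge line.
- pad_right (a point): Centre of the orange pad on the outer face of the -y cover, 34 mm from its hinge line.
- rough_stone: Brown rough stone without a window, about 95 x 60 x 36 mm, loose, to be left alone. Origin near the centre of its underside.
- ruler: Brass ruler 200 x 18 x 4 mm, loose, to be left alone. Origin at the centre of its underside, x along it.
- torch: Black and aluminium pocket torch 115 mm long (x), 34 mm thick, loose, to be left alone. Origin at the middle of its underside.
- loupe: Black round loupe 44 mm across, 22 mm high, with a flat steel handle to 65 mm along its x, loose, to be left alone. Origin at the centre of the round part's underside.
- pencil: Dark teal pencil 160 mm long (x), 8 mm thick, loose, to be left alone. Origin at the middle of its underside.
Things that resemble listed ones, but are neither listed nor needed, are in the scene too. What is shaped like the jade but yellow is not meant.

How it is judged:
By the outcome, as a careful person would: the job done as asked, in the order asked, and still so for the second after the job is handed in, with the robot touching nothing.
It also fails if it takes over 67 s, if anything falls off the work surface, if the arm or the gripper's body presses on something with over 40 N, if the wrist force passes 120 N, or if a joint passes its speed limit or range.

## Working session

There is one attempt and no reset: what is moved stays moved. The work goes in short steps, Python scripts to look and compute and a tool call to move; the robot and the scene stay as the last step left them, time stands still between calls to the robot, and variables do not carry over. Pictures are saved under pics/ and viewed, at most 10 in all, crops included, and the job is handed in when it is done.

Besides the shell and the picture viewer there is one more tool, called after ">>>" as name(argument=value, ...), one argument or row to a line, values as JSON. apply_moves: Moves the arm, as the interface text tells. Its arguments: {"type":"object","properties":{"deltas":{"type":"array"},"squeeze":{"type":"number"}},"required":["deltas"]}

```bash
mkdir -p pics; ls
cat > h.py <<'E'
import numpy as np,cv2
from scipy.spatial.transform import Rotation as R
from rig import *
def rot(q): return R.from_quat([q[1],q[2],q[3],q[0]]).as_matrix()
def ray(p,uv):
    K=p["K"];d=np.linalg.inv(K)@np.array([uv[0],uv[1],1.]);return np.array(p["position"]),rot(p["orientation"])@d
def atz(p,uv,z):
    o,d=ray(p,uv);return o+d*(z-o[2])/d[2]
def tri(ps,uvs):
    A=np.zeros((3,3));b=np.zeros(3)
    for p,u in zip(ps,uvs):
        o,d=ray(p,u);d/=np.linalg.norm(d);M=np.eye(3)-np.outer(d,d);A+=M;b+=M@o
    x=np.linalg.solve(A,b);return x
def proj(p,X):
    c=rot(p["orientation"]).T@(np.array(X)-p["position"]);u=np.array(p["K"])@c;return u[:2]/u[2]
def save(p,n): cv2.imwrite("pics/"+n,p["frame"][:,:,::-1])
E
python3 - <<'E'
from h import *
s=get_image("scene");t=get_image("top")
save(s,"s0.png");save(t,"t0.png")
for p in(s,t): print(p["position"],p["orientation"],p["K"][0][0])
for n in "jade bed rail_left post_left hinge_left pad_left pad_right rough_stone ruler torch loupe pencil".split():
    for k,p in(("s",s),("t",t)):
        print(n,k,[(np.round(d["point"]),round(d["score"],2)) for d in place_of(n,p)[:4]])
print(get_state())
E
```

```text
pics
[1.24164581 0.3176861  0.88762477] [-0.22056798  0.49696596  0.7672239  -0.34020889] 467.72018767133784
[ 0.41192276 -0.02614753  1.10886058] [-0.02977608  0.71402328 -0.69903944  0.02505982] 478.04162731241166
jade s [(array([460., 251.]), 0.77), (array([284., 281.]), 0.67)]
jade t [(array([343., 225.]), 0.88), (array([175., 355.]), 0.87)]
bed s [(array([373., 300.]), 0.89)]
bed t [(array([233., 202.]), 0.7)]
rail_left s [(array([348., 291.]), 0.95)]
rail_left t [(array([262., 203.]), 0.66)]
post_left s [(array([361., 272.]), 0.77)]
post_left t [(array([244., 209.]), 0.65)]
hinge_left s [(array([336., 285.]), 0.83), (array([371., 303.]), 0.31)]
hinge_left t [(array([274., 199.]), 0.64), (array([432., 228.]), 0.59)]
pad_left s [(array([332., 278.]), 0.69)]
pad_left t [(array([272., 190.]), 0.66)]
pad_right s [(array([400., 310.]), 0.58)]
pad_right t [(array([196., 175.]), 0.48), (array([235., 198.]), 0.34)]
rough_stone s [(array([219., 259.]), 0.94), (array([347., 294.]), 0.69)]
rough_stone t [(array([429., 229.]), 0.97)]
ruler s [(array([272., 362.]), 0.81)]
ruler t [(array([30
[... 265 characters left out ...]
 'qpos': array([-1.42695615e+00,  2.75921222e-01,  1.50494663e+00,  9.01560625e-06,
        1.36073420e+00, -1.21004820e-01]), 'qd': array([ 1.27843150e-04, -4.58820724e-06, -8.03371454e-04, -1.54001511e-03,
       -5.56520525e-04,  1.40961058e-03]), 'effort': array([-8.06459616e-05, -4.16656494e+01, -2.46097219e+01,  1.40694146e-04,
        3.91022850e-04,  4.20560951e-06]), 'position': array([ 0.15050681, -0.55495214,  0.24829728]), 'ee_rot': array([-4.74917215e-06,  9.91245070e-01,  1.32034885e-01,  4.35476852e-06]), 'contact_force': array([-0.19685093,  0.90836159,  0.0628661 ]), 'moment': array([-0.0355346 , -0.00997349,  0.00809528]), 'gripper_force': 0.0, 'width': 0.08523105289168725}
```

View pics/s0.png

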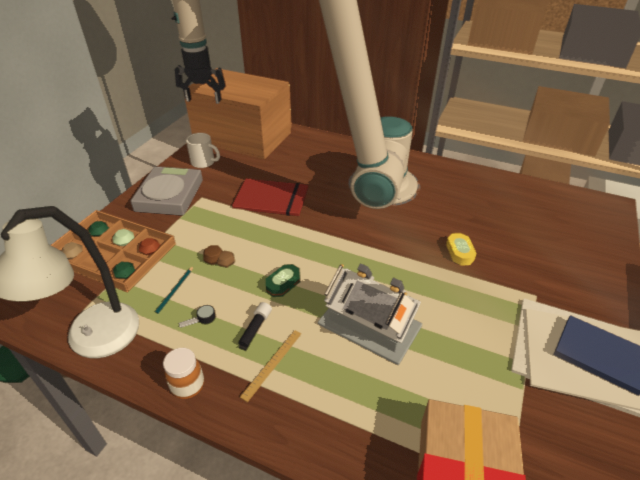

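View pics/t0.png

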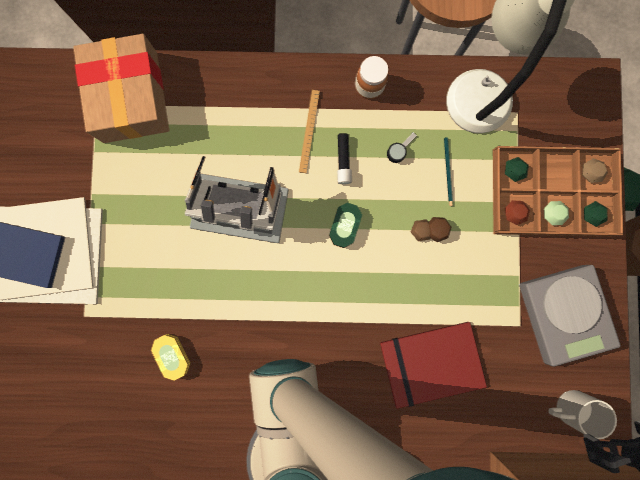

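The green slab is at scene (284,281) / top (343,225) and fits the description: dark green, brown edge, pale oval window, on the mat. The look-alike at scene (460,251) / top (175,355) is yellow and lies off the mat. The stand is at top (235,202), with its posts on the robot side, so upslope is about world −x.

Run:
```python
from h import *
from scipy.optimize import least_squares
s=get_image("scene");t=get_image("top")
def best(n,p,near=None):
    l=place_of(n,p)
    if near is not None: l=[d for d in l if np.linalg.norm(np.array(d["point"])-near)<25]
    return np.array(l[0]["point"]) if l else None
j=(best("jade",s,(284,281)),best("jade",t,(343,225)))
print("jade",tri((s,t),j),atz(t,j[1],.003),atz(s,j[0],.003))
pts={"bed":(0,0,0),"rail_left":(0,62,8),"post_left":(57,40,54),"hinge_left":(0,85,30)}
nr={"bed":((373,300),(233,202)),"rail_left":((348,291),(262,203)),"post_left":((361,272),(244,209)),"hinge_left":((336,285),(274,199))}
ob={}
for n in pts:
    a=best(n,s,nr[n][0]);b=best(n,t,nr[n][1]);ob[n]=(a,b)
    if a is not None and b is not None: print(n,np.round(tri((s,t),(a,b)),4),a,b)
def bedR(yaw): return R.from_euler("z",yaw).as_matrix()@R.from_euler("y",-np.pi/6).as_matrix()
def res(v):
    r=[]
    for n,l in pts.items():
        X=np.array([v[0],v[1],.083])+bedR(v[2])@(np.array(l)/1000)
        for p,u in zip((s,t),ob[n]):
            if u is not None: r+=list(proj(p,X)-u)
    return np.array(r)
o=least_squares(res,[.47,.15,np.pi],loss="soft_l1");print("bed",o.x,np.degrees(o.x[2]),np.round(o.fun,1), np.round(res(o.x),1))
# jade yaw from top image colour
f=t["frame"][195:255,310:380].astype(np.uint8);hsv=cv2.cvtColor(f,cv2.COLOR_RGB2HSV)
m=((hsv[...,2]<100)&(hsv[...,1]>60)).astype(np.uint8);m=cv2.morphologyEx(m,cv2.MORPH_CLOSE,np.ones((7,7)))
c=max(cv2.findContours(m,0,2)[0],key=cv2.contourArea)+np.array([310,195])
w=np.array([atz(t,p[0],.016)[:2]*1000 for p in c],np.float32);print("jade rect mm",cv2.minAreaRect(w))
a=cv2.resize(t["frame"][150:260,170:390],None,fx=3.6,fy=3.6,interpolation=2)
b=cv2.resize(s["frame"][20:120,130:270],None,fx=2.9,fy=2.9,interpolation=2) 
im=np.zeros((600,800,3),np.uint8);im[:396,:792]=a[:396,:792]
k=cv2.resize(t["frame"][380:480,560:640],(160,200));im[400:600,:160]=k
k=cv2.resize(s["frame"][240:320,245:325],(200,200));im[400:600,170:370]=k
k=cv2.resize(s["frame"][255:355,315:435],(240,200));im[400:600,380:620]=k
k=cv2.resize(s["frame"][55:105,170:230],(180,150));im[400:550,620:800]=k
cv2.imwrite("pics/c1.png",im[:,:,::-1])
```

```text
Traceback (most recent call last):
  File "h.py", line 12, in tri
    o,d=ray(p,u);d/=np.linalg.norm(d);M=np.eye(3)-np.outer(d,d);A+=M;b+=M@o
        ~~~^^^^^
  File "h.py", line 6, in ray
    K=p["K"];d=np.linalg.inv(K)@np.array([uv[0],uv[1],1.]);return np.array(p["position"]),rot(p["orientation"])@d
                                          ~~^^^
TypeError: 'NoneType' object is not subscriptable
```

```bash
cat > m.py <<'E'
from h import *
from scipy.optimize import least_squares
pts={"bed":(0,0,0),"rail_left":(0,62,8),"post_left":(57,40,54),"hinge_left":(0,85,30)}
nr={"jade":((284,281),(343,225)),"bed":((373,300),(233,202)),"rail_left":((348,291),(262,203)),"post_left":((361,272),(244,209)),"hinge_left":((336,285),(274,199))}
ob={n:[[],[]] for n in nr};P=[0,0]
for k in range(3):
    for i,c in enumerate(("scene","top")):
        p=P[i]=get_image(c)
        for n in nr:
            l=[d["point"] for d in place_of(n,p) if np.linalg.norm(np.array(d["point"])-nr[n][i])<25]
            if l: ob[n][i].append(l[0])
for n in ob: ob[n]=[np.median(x,axis=0) if x else None for x in ob[n]]
s,t=P
for n in ob:
    if all(x is not None for x in ob[n]): print(n,np.round(tri(P,ob[n]),4),ob[n])
print("jade",atz(t,ob["jade"][1],.003),atz(s,ob["jade"][0],.003))
def bedR(yaw): return R.from_euler("z",yaw).as_matrix()@R.from_euler("y",-np.pi/6).as_matrix()
def res(v):
    r=[]
    for n,l in pts.items():
        X=np.array([v[0],v[1],.083])+bedR(v[2])@(np.array(l)/1000)
        for p,u in zip(P,ob[n]):
            if u is not None: r+=list(proj(p,X)-u)
    return np.array(r)
o=least_squares(res,[.47,.15,np.pi],loss="soft_l1");print("bed",o.x,np.degrees(o.x[2]), np.round(res(o.x),1))
f=t["frame"][195:255,310:380];hsv=cv2.cvtColor(f,cv2.COLOR_RGB2HSV)
m=((hsv[...,2]<100)&(hsv[...,1]>60)).astype(np.uint8);m=cv2.morphologyEx(m,cv2.MORPH_CLOSE,np.ones((7,7)))
c=max(cv2.findContours(m,0,2)[0],key=cv2.contourArea)+np.array([310,195])
w=np.array([atz(t,p[0],.016)[:2]*1000 for p in c],np.float32);print("jade rect mm",cv2.minAreaRect(w))
im=np.zeros((600,800,3),np.uint8)
def put(p,r0,r1,c0,c1,y,x,W,H): im[y:y+H,x:x+W]=cv2.resize(p["frame"][r0:r1,c0:c1],(W,H),interpolation=2)
put(t,150,260,170,390,0,0,792,396);put(t,380,480,560,640,400,0,160,200);put(s,240,320,245,325,400,165,200,200)
put(s,255,355,315,435,400,370,240,200);put(s,55,105,170,230,400,615,180,150)
cv2.imwrite("pics/c1.png",im[:,:,::-1])
E
python3 m.py
```

```text
jade [ 0.534  -0.0941  0.0102] [array([282.4, 282.1]), array([342.8, 224.7])]
bed [0.5715 0.1527 0.0872] [array([373.2, 303.2]), array([232.5, 200.6])]
rail_left [0.5634 0.0884 0.0838] [array([347.95, 292.85]), array([262.7, 205. ])]
post_left [0.5449 0.1157 0.1459] [array([361.6, 272.1]), array([243.5, 210. ])]
hinge_left [0.5763 0.066  0.1171] [array([338.4, 283.8]), array([273.1, 196.3])]
jade [ 0.53397815 -0.09272875  0.003     ] [ 0.52883908 -0.09930677  0.003     ]
bed [0.57106067 0.15169229 2.99447845] 171.57097719098982 [-1.2  1.   0.1  0.8 -0.8 -0.9 -2.  -1.2  1.6 -4.6  0.4 -0.4 -2.2  1.5
 -1.8  2.8]
jade rect mm ((532.9746704101562, -96.12872314453125), (61.68370819091797, 102.17132568359375), 71.13517761230469)
```

View pics/c1.png

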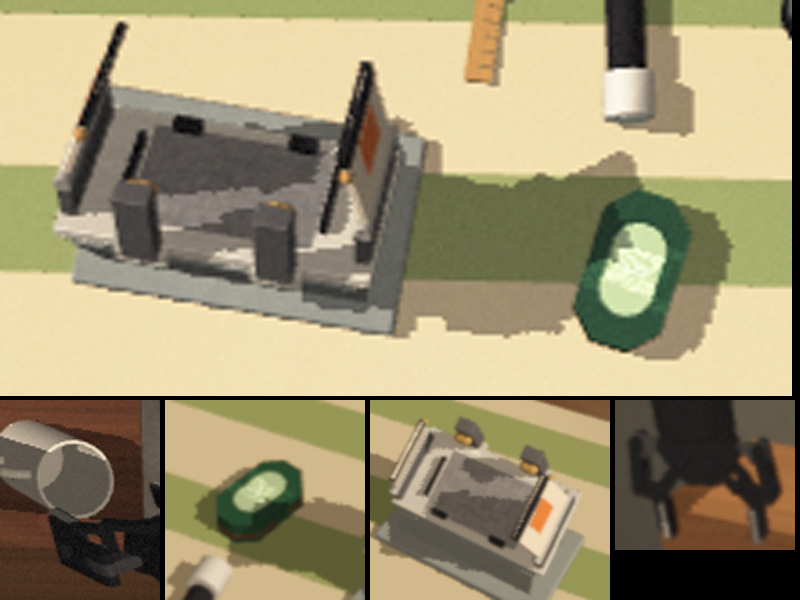

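The crop shows the dark green slab with the pale window at top (343,225), so that is the jade. The bed pose also fits: about (0.571, 0.152), yaw 171.6°. I'm moving above the jade now.

>>> apply_moves(
  deltas=[85,41,-29,0,3,85,82,-57,0,6,85,122,-86,0,9,85,163,-115,0,12,85,204,-143,0,15,85,245,-172,0,18,85,286,-201,0,21,85,326,-230,0,24,85,367,-258,0,27,85,408,-287,0,30,85,449,-316,0,32,85,490,-344,0,34],
  squeeze=40,
)

```text
clock: 4.3
position: [0.471, -0.1685, 0.2486]
ee_rot: [0.0, 0.986, -0.164, 0.0]
contact_force: [-0.4, -0.7, -0.5]
width: 0.085
gripper_force: 0.0
```

Run:
```python
from h import *
s=get_state();print(s["clock"],s["position"],rot(s["ee_rot"]).round(4),s["qpos"].round(3),nose_length if not callable(nose_length) else nose_length())
```

```text
4.3 [ 0.47095422 -0.16854673  0.24863551] [[ 9.460e-01 -3.243e-01  7.000e-04]
 [-3.243e-01 -9.460e-01 -6.000e-04]
 [ 9.000e-04  4.000e-04 -1.000e+00]] [-0.483  0.162  1.657 -0.     1.321  1.418] 0.017
```

>>> apply_moves(
  deltas=[85,17,-45,30,0,85,35,-90,65,0,85,35,-90,100,0,85,35,-90,130,0,85,35,-90,160,0,85,35,-90,160,0,85,35,-90,160,0],
)

```text
clock: 4.88
position: [0.531, -0.096, 0.0871]
ee_rot: [-0.0, 0.987, -0.163, -0.002]
contact_force: [0.3, -0.9, 0.4]
width: 0.085
gripper_force: 0.0
```

Run:
```python
from h import *
s=get_state();print(s["clock"],s["position"],rot(s["ee_rot"]).round(4)[:,0])
p=get_image("scene");im=cv2.resize(p["frame"][190:340,200:400],(800,600),interpolation=2)
cv2.imwrite("pics/g1.png",im[:,:,::-1])
X=np.array(s["position"]);print(proj(p,X),proj(p,X+[0,0,-.017]),proj(p,[X[0],X[1],.029]))
```

```text
4.8833 [ 0.53099607 -0.09601869  0.08706177] [ 0.9466 -0.3223 -0.0045]
[281.48498779 259.61779611] [281.83585241 264.54129141] [282.65539774 276.04153199]
```

View pics/g1.png

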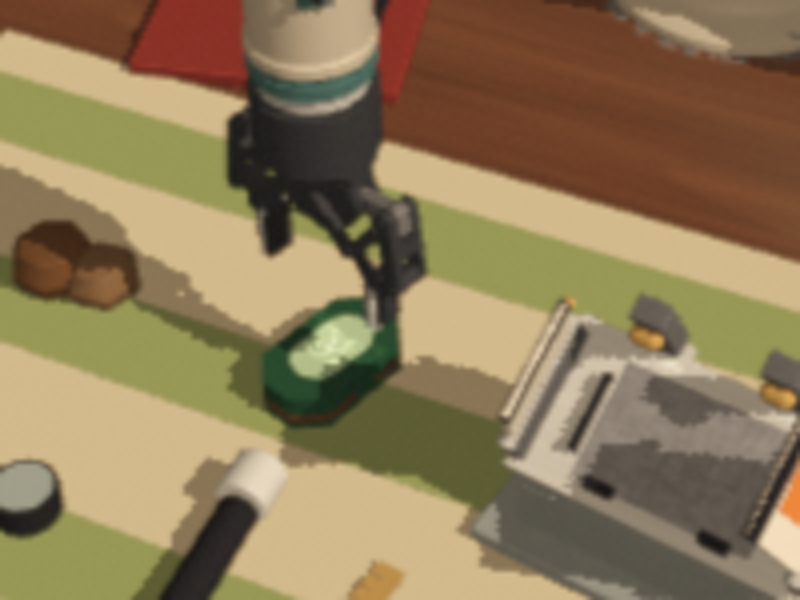

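The window centre, at crop (335,345), is within 1 px of the projected grip centre at (331,344). I'm descending and gripping.

>>> apply_moves(
  deltas=[85,0,0,20,0,85,0,0,40,0,85,0,0,55,0,85,0,0,60,0,85,0,0,60,0,50,0,0,60,0,50,0,0,60,0,50,0,0,60,0,50,0,0,60,0,50,0,0,60,0],
  squeeze=40,
)

```text
clock: 5.77
position: [0.5336, -0.0973, 0.0308]
ee_rot: [0.001, 0.987, -0.163, 0.002]
contact_force: [-2.7, 0.1, 6.7]
width: 0.0576
gripper_force: 39.2
```

>>> apply_moves(
  deltas=[50,0,0,0,0,50,0,0,0,0,50,0,0,-10,0,50,0,0,-30,0,50,0,0,-60,0,50,0,0,-90,0,50,0,0,-120,0,50,0,0,-160,0,50,0,0,-190,0,50,0,0,-220,0,50,0,0,-220,0],
)

```text
clock: 6.68
position: [0.5352, -0.0974, 0.2557]
ee_rot: [0.001, 0.987, -0.164, 0.007]
contact_force: [0.8, -0.0, -1.8]
width: 0.0576
gripper_force: 41.7
```

Run:
```python
from h import *
s=get_state();print({k:np.round(v,4) for k,v in s.items()})
```

```text
{'clock': np.float64(6.6833), 'qpos': array([-0.3079,  0.2178,  1.5669,  0.    ,  1.3432,  1.5915]), 'qd': array([-0.0012,  0.0462,  0.1006, -0.0008, -0.092 ,  0.0018]), 'effort': array([-2.00000e-04, -3.73220e+01, -2.32345e+01, -2.33000e-02,
        9.75900e-01, -1.00000e-04]), 'position': array([ 0.5352, -0.0974,  0.2557]), 'ee_rot': array([ 0.001 ,  0.9865, -0.1635,  0.0068]), 'contact_force': array([ 0.8179, -0.0144, -1.7656]), 'moment': array([-0.0437, -0.1149, -0.0136]), 'gripper_force': np.float64(41.6903), 'width': np.float64(0.0576)}
```

>>> apply_moves(
  deltas=[50,-20,-4,-10,-7,50,-40,-7,-20,-14,50,-61,-11,-30,-21,50,-81,-14,-40,-28,50,-101,-18,-50,-35,50,-121,-21,-60,-42,50,-141,-25,-60,-49,50,-161,-29,-60,-56,50,-182,-32,-60,-63,50,-202,-36,-60,-70,50,-222,-39,-60,-77,50,-242,-43,-60,-84],
)

```text
clock: 7.68
position: [0.3149, 0.0228, 0.3073]
ee_rot: [-0.001, 0.841, 0.541, -0.001]
contact_force: [0.3, 0.4, -3.6]
width: 0.0572
gripper_force: 41.8
```

>>> apply_moves(
  deltas=[50,0,0,0,-7,50,0,0,0,-14,50,0,0,0,-16.4,50,0,0,0,-16.4,50,0,0,0,-16.4],
)

```text
clock: 8.1
position: [0.3162, 0.0224, 0.3076]
ee_rot: [-0.0, 0.758, 0.653, -0.0]
contact_force: [0.0, 0.1, -3.2]
width: 0.0571
gripper_force: 41.8
```

Run:
```python
from h import *
s=get_state();print({k:np.round(v,4) for k,v in s.items()});print(rot(s["ee_rot"]).round(4))
```

```text
{'clock': np.float64(8.1), 'qpos': array([-1.4980e-01, -1.6440e-01,  1.8370e+00, -1.0000e-04,  1.4703e+00,
       -1.4000e-03]), 'qd': array([-0.0008,  0.0021, -0.0081, -0.002 ,  0.0006,  0.0014]), 'effort': array([ 5.02000e-02, -1.64384e+01, -2.68753e+01, -4.60000e-03,
        1.11000e-02, -4.37000e-02]), 'position': array([0.3162, 0.0224, 0.3076]), 'ee_rot': array([-5.000e-04,  7.576e-01,  6.527e-01, -5.000e-04]), 'contact_force': array([ 0.0043,  0.0683, -3.2187]), 'moment': array([-0.0044,  0.0468,  0.0231]), 'gripper_force': np.float64(41.8365), 'width': np.float64(0.0571)}
[[ 1.479e-01  9.890e-01 -1.300e-03]
 [ 9.890e-01 -1.479e-01  1.000e-04]
 [-1.000e-04 -1.300e-03 -1.000e+00]]
```

Now checking how the arm behaves at the inner edge of its reach. I want to know whether it tips the tool there, since the bed slopes 30° and the moves have no tilt of their own.

>>> apply_moves(
  deltas=[50,0,-25,0,0,50,0,-50,0,0,50,0,-75,0,0,50,0,-90,0,0,50,0,-105,0,0,50,0,-120,0,0,50,0,-120,0,0],
)

```text
clock: 8.68
position: [0.1951, 0.0404, 0.3076]
ee_rot: [-0.001, 0.758, 0.653, -0.001]
contact_force: [0.3, -0.4, -3.6]
width: 0.0573
gripper_force: 42.0
```

Run:
```python
from h import *
s=get_state();print(s["position"].round(4),s["qpos"].round(3));print(rot(s["ee_rot"]).round(4))
```

```text
[0.1951 0.0404 0.3076] [-0.152 -0.378  1.964 -0.     1.558 -0.003]
[[ 1.476e-01  9.890e-01 -2.300e-03]
 [ 9.890e-01 -1.476e-01  3.000e-04]
 [-0.000e+00 -2.300e-03 -1.000e+00]]
```

>>> apply_moves(
  deltas=[50,0,0,-40,0,50,0,0,-80,0,50,0,20,-115,0,50,0,55,-135,0,50,0,90,-155,0,50,0,125,-175,0,50,0,160,-195,0,50,0,195,-215,0,50,0,230,-230,0,50,0,265,-245,0,50,0,300,-250,0,50,0,335,-250,0],
)

```text
clock: 9.68
position: [0.5328, -0.0097, 0.5588]
ee_rot: [0.001, 0.758, 0.653, 0.001]
contact_force: [-0.9, -0.6, -3.1]
width: 0.0573
gripper_force: 42.7
```

>>> apply_moves(
  deltas=[50,0,30,0,0,50,0,60,0,0,50,0,90,0,0,50,0,120,0,0,50,0,150,0,0,50,0,150,0,0],
)

```text
clock: 10.18
position: [0.6877, -0.0333, 0.5493]
ee_rot: [-0.002, 0.758, 0.653, -0.002]
contact_force: [0.7, -0.9, -6.9]
width: 0.0573
gripper_force: 42.6
```

Run:
```python
from h import *
s=get_state();print(s["position"].round(4),s["qpos"].round(3));print(rot(s["ee_rot"]).round(4))
```

```text
[ 0.6877 -0.0333  0.5493] [-0.149  0.536  0.352 -0.     2.258 -0.   ]
[[ 1.484e-01  9.889e-01 -4.800e-03]
 [ 9.889e-01 -1.484e-01  6.000e-04]
 [-1.000e-04 -4.900e-03 -1.000e+00]]
```

>>> apply_moves(
  deltas=[50,0,30,0,0,50,0,60,0,0,50,0,90,0,0,50,0,90,0,0,50,0,90,0,0],
)

```text
clock: 10.6
position: [0.7402, -0.0432, 0.5282]
ee_rot: [0.009, 0.757, 0.653, 0.009]
contact_force: [-0.3, 0.8, -2.9]
width: 0.0567
gripper_force: 47.4
```

Run:
```python
from h import *
s=get_state();print(s["position"].round(4),s["qpos"].round(3));print(rot(s["ee_rot"]).round(4))
```

```text
[ 0.7402 -0.0432  0.5282] [-0.153  0.633  0.222  0.003  2.262 -0.003]
[[ 0.1473  0.9888  0.0247]
 [ 0.9891 -0.1473 -0.0013]
 [ 0.0024  0.0246 -0.9997]]
```

>>> apply_moves(
  deltas=[50,0,-40,0,0,50,0,-80,0,0,50,0,-120,0,0,50,0,-120,0,0,50,0,-120,0,0],
)

```text
clock: 11.02
position: [0.6146, -0.0238, 0.5324]
ee_rot: [0.012, 0.757, 0.653, 0.012]
contact_force: [0.6, 0.4, -3.0]
width: 0.0567
gripper_force: 47.4
```

Run:
```python
from h import *
s=get_state();print(s["position"].round(4),s["qpos"].round(3));print(rot(s["ee_rot"]).round(4))
```

```text
[ 0.6146 -0.0238  0.5324] [-0.153  0.323  0.755  0.003  2.031 -0.005]
[[ 0.146   0.9888  0.0327]
 [ 0.9893 -0.146  -0.0024]
 [ 0.0024  0.0326 -0.9995]]
```

The tip persists and adds up from call to call, so the reach limit can be used to tilt the tool. It tips outward, so the arm has to face away from the stand to tip toward the upslope side. I'm checking the free space behind the robot first.

Run:
```python
from h import *
p=get_image("scene")
for uv in [(250,85),(300,125),(440,155),(520,175),(620,195),(190,80)]: print(uv,atz(p,uv,0.).round(2))
t=get_image("top")
for uv in [(20,60),(20,470),(260,470),(490,460)]: print("t",uv,atz(t,uv,0.).round(2))
for X in [(-.35,0,0),(-.5,0,0),(-.35,0,.5),(-.35,.2,.6),(-.6,.2,.6),(-.35,.6,.5)]: print(X,proj(p,X).round())
im=p["frame"];save(p,"s2.png")
```

```text
(250, 85) [-0.48 -0.78  0.  ]
(300, 125) [-0.24 -0.42  0.  ]
(440, 155) [-0.25  0.13  0.  ]
(520, 175) [-0.23  0.4   0.  ]
(620, 195) [-0.25  0.71 -0.  ]
(190, 80) [-0.42 -1.06  0.  ]
t (20, 60) [0.92 0.69 0.  ]
t (20, 470) [-0.04  0.62  0.  ]
t (260, 470) [-0.02  0.08  0.  ]
t (490, 460) [ 0.01 -0.43  0.  ]
(-0.35, 0, 0) [412. 135.]
(-0.5, 0, 0) [423. 117.]
(-0.35, 0, 0.5) [435. -11.]
(-0.35, 0.2, 0.6) [512. -43.]
(-0.6, 0.2, 0.6) [522. -59.]
(-0.35, 0.6, 0.5) [657.  13.]
```

View pics/s2.png

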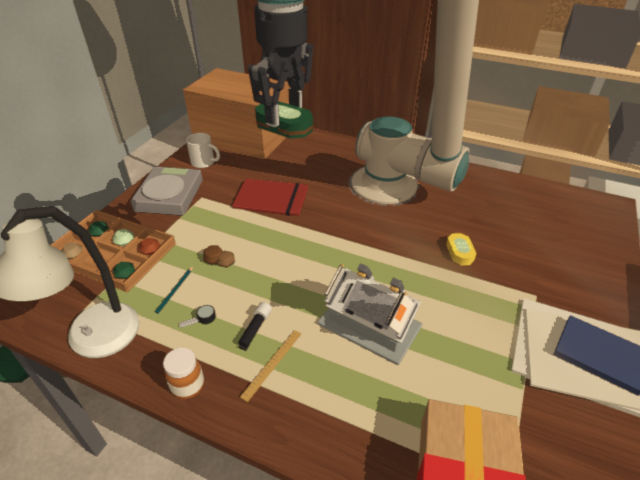

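```bash
cat > plan.py <<'E'
from h import *
def polar(waypts, n):
    """waypts end: (r, az deg, z, world yaw turn deg) -> rows printed (relative to now)"""
    s=get_state();p=np.array(s["position"]);Rm=rot(s["ee_rot"]);r0=np.hypot(p[0],p[1]);a0=np.degrees(np.arctan2(p[1],p[0]))
    r,a,z,yw=waypts
    for i in range(1,n+1):
        f=i/n;rr=r0+f*(r-r0);aa=np.radians(a0+f*(a-a0));X=np.array([rr*np.cos(aa),rr*np.sin(aa),p[2]+f*(z-p[2])])
        d=Rm.T@(X-p)*1000;print("50, %d, %d, %d, %d,"%(*d.round(),round(-f*yw)),end=" ")
    print()
E
python3 -c "
from plan import *
polar((.42,45,.60,47),12)"
```

```text
50, 39, -22, -6, -4, 50, 76, -47, -13, -8, 50, 109, -73, -20, -12, 50, 140, -102, -26, -16, 50, 168, -132, -33, -20, 50, 192, -164, -40, -24, 50, 213, -196, -47, -27, 50, 231, -229, -53, -31, 50, 246, -263, -60, -35, 50, 257, -296, -67, -39, 50, 266, -330, -74, -43, 50, 271, -363, -81, -47,
```

>>> apply_moves(
  deltas=[50,39,-22,-6,-4,50,76,-47,-13,-8,50,109,-73,-20,-12,50,140,-102,-26,-16,50,168,-132,-33,-20,50,192,-164,-40,-24,50,213,-196,-47,-27,50,231,-229,-53,-31,50,246,-263,-60,-35,50,257,-296,-67,-39,50,266,-330,-74,-43,50,271,-363,-81,-47],
  squeeze=60,
)

```text
clock: 12.12
position: [0.2986, 0.2979, 0.5996]
ee_rot: [0.013, 0.432, 0.902, 0.006]
contact_force: [-0.8, 0.6, -3.9]
width: 0.0561
gripper_force: 73.3
```

```bash
python3 -c "
from plan import *
print(get_state()['qpos'].round(2));polar((.42,108,.64,63),12)"
```

```text
[ 0.63  0.04  0.95 -0.02  2.13 -0.06]
50, 38, -6, -4, -5, 50, 76, -15, -8, -10, 50, 112, -28, -13, -16, 50, 147, -44, -17, -21, 50, 180, -63, -22, -26, 50, 212, -86, -26, -32, 50, 241, -111, -30, -37, 50, 268, -138, -35, -42, 50, 292, -168, -39, -47, 50, 313, -200, -44, -52, 50, 332, -234, -48, -58, 50, 347, -269, -53, -63,
```

>>> apply_moves(
  deltas=[50,38,-6,-4,-5,50,76,-15,-8,-10,50,112,-28,-13,-16,50,147,-44,-17,-21,50,180,-63,-22,-26,50,212,-86,-26,-32,50,241,-111,-30,-37,50,268,-138,-35,-42,50,292,-168,-39,-47,50,313,-200,-44,-52,50,332,-234,-48,-58,50,347,-269,-53,-63],
)

```text
clock: 13.12
position: [-0.1309, 0.4013, 0.6401]
ee_rot: [0.013, -0.103, 0.995, -0.001]
contact_force: [-0.5, 1.8, -4.0]
width: 0.0563
gripper_force: 73.3
```

```bash
python3 -c "
from plan import *
print(get_state()['qpos'].round(2));polar((.42,173,.66,65),12)"
```

```text
[ 1.74  0.09  0.78 -0.03  2.27 -0.06]
50, 39, -6, -3, -5, 50, 78, -16, -5, -11, 50, 115, -30, -8, -16, 50, 151, -47, -10, -22, 50, 185, -67, -13, -27, 50, 217, -91, -15, -32, 50, 247, -117, -18, -38, 50, 274, -146, -20, -43, 50, 298, -178, -22, -49, 50, 319, -212, -24, -54, 50, 337, -247, -26, -60, 50, 351, -284, -28, -65,
```

>>> apply_moves(
  deltas=[50,39,-6,-3,-5,50,78,-16,-5,-11,50,115,-30,-8,-16,50,151,-47,-10,-22,50,185,-67,-13,-27,50,217,-91,-15,-32,50,247,-117,-18,-38,50,274,-146,-20,-43,50,298,-178,-22,-49,50,319,-212,-24,-54,50,337,-247,-26,-60,50,351,-284,-28,-65],
)

```text
clock: 14.12
position: [-0.4186, 0.0499, 0.6606]
ee_rot: [0.009, -0.621, 0.783, -0.008]
contact_force: [-1.5, 0.9, -4.1]
width: 0.056
gripper_force: 73.3
```

```bash
cat > st.py <<'E'
from h import *
s=get_state();M=rot(s["ee_rot"]);z=M[:,2]
print(round(float(s["clock"]),2),s["position"].round(3),s["qpos"].round(3),"z",z.round(3),"tilt",np.degrees(np.arccos(-z[2])).round(2),"az",np.degrees(np.arctan2(z[1],z[0])).round(1),"y",M[:,1].round(3),"w",s["width"].round(4))
E
python3 st.py
```

```text
Traceback (most recent call last):
  File "st.py", line 3, in <module>
    print(round(float(s["clock"]),2),s["position"].round(3),s["qpos"].round(3),"z",z.round(3),"tilt",np.degrees(np.arccos(-z[2])).round(2),"az",np.degrees(np.arctan2(z[1],z[0])).round(1),"y",M[:,1].round(3),"w",s["width"].round(4))
                                                                                                                                                                                                                   ^^^^^^^^^^^^^^^^
AttributeError: 'float' object has no attribute 'round'
```

>>> apply_moves(
  deltas=[50,0,40,-40,0,50,0,80,-80,0,50,0,120,-120,0,50,0,160,-160,0],
)

```text
clock: 14.45
position: [-0.426, 0.062, 0.7219]
ee_rot: [0.028, -0.619, 0.784, -0.041]
contact_force: [-2.5, 0.3, -5.8]
width: 0.0562
gripper_force: 75.4
```

```bash
sed -i 's/s\["width"\].round(4)/s["width"]/' st.py; python3 st.py
```

```text
14.45 [-0.426  0.062  0.722] [ 2.835e+00  3.100e-01  2.260e-01  1.000e-03  2.704e+00 -7.200e-02] z [ 0.094 -0.03  -0.995] tilt 5.65 az -17.7 y [-0.968  0.231 -0.098] w 0.05620483310099723
```

Pushing up and out tips the fingers inward, so the front works after all. I'm swinging back.

```bash
cat >> plan.py <<'E'
def multi(segs):
    """chain of polar segments predicted from the present pose"""
    s=get_state();p=np.array(s["position"]);Rm=rot(s["ee_rot"])
    for r,a,z,yw,n in segs:
        r0=np.hypot(p[0],p[1]);a0=np.degrees(np.arctan2(p[1],p[0]))
        for i in range(1,n+1):
            f=i/n;rr=r0+f*(r-r0);aa=np.radians(a0+f*(a-a0));X=np.array([rr*np.cos(aa),rr*np.sin(aa),p[2]+f*(z-p[2])])
            d=Rm.T@(X-p)*1000;print("50, %d, %d, %d, %d,"%(*d.round(),round(-f*yw)),end=" ")
        p=X;Rm=Rm@R.from_euler("z",-yw,degrees=True).as_matrix();print("\n",X.round(3))
E
python3 -c "
from plan import *
multi([(.42,110,.62,-61,12),(.42,54,.60,-56,12),(.52,-1.8,.57,-57,12)])"
```

```text
50, -39, 2, 8, 5, 50, -77, 0, 17, 10, 50, -115, -5, 25, 15, 50, -152, -14, 34, 20, 50, -189, -26, 44, 25, 50, -224, -41, 54, 30, 50, -257, -58, 64, 36, 50, -288, -79, 74, 41, 50, -317, -103, 85, 46, 50, -344, -129, 95, 51, 50, -368, -157, 107, 56, 50, -390, -187, 118, 61, 
 [-0.144  0.395  0.62 ]
50, -34, 1, 4, 5, 50, -68, 0, 9, 9, 50, -101, -4, 14, 14, 50, -135, -11, 18, 19, 50, -167, -21, 23, 23, 50, -199, -33, 28, 28, 50, -229, -48, 33, 33, 50, -258, -65, 38, 37, 50, -286, -84, 43, 42, 50, -312, -106, 48, 47, 50, -336, -130, 53, 51, 50, -358, -156, 58, 56, 
 [0.247 0.34  0.6  ]
50, -34, 9, 6, 5, 50, -69, 16, 12, 10, 50, -105, 20, 18, 14, 50, -142, 20, 24, 19, 50, -179, 17, 30, 24, 50, -217, 11, 35, 28, 50, -255, 2, 41, 33, 50, -293, -11, 46, 38, 50, -330, -27, 52, 43, 50, -366, -47, 57, 48, 50, -401, -70, 62, 52, 50, -434, -96, 66, 57, 
 [ 0.52  -0.016  0.57 ]
```

>>> apply_moves(
  deltas=[50,-39,2,8,5,50,-77,0,17,10,50,-115,-5,25,15,50,-152,-14,34,20,50,-189,-26,44,25,50,-224,-41,54,30,50,-257,-58,64,36,50,-288,-79,74,41,50,-317,-103,85,46,50,-344,-129,95,51,50,-368,-157,107,56,50,-390,-187,118,61],
)

```text
clock: 15.45
position: [-0.1338, 0.3932, 0.6258]
ee_rot: [0.039, -0.133, 0.99, -0.016]
contact_force: [-0.4, 2.1, -3.7]
width: 0.0563
gripper_force: 75.4
```

>>> apply_moves(
  deltas=[50,-34,1,4,5,50,-68,0,9,9,50,-101,-4,14,14,50,-135,-11,18,19,50,-167,-21,23,23,50,-199,-33,28,28,50,-229,-48,33,33,50,-258,-65,38,37,50,-286,-84,43,42,50,-312,-106,48,47,50,-336,-130,53,51,50,-358,-156,58,56],
)

```text
clock: 16.45
position: [0.2563, 0.3361, 0.6023]
ee_rot: [0.045, 0.347, 0.937, 0.004]
contact_force: [0.3, 0.5, -4.5]
width: 0.0563
gripper_force: 75.4
```

>>> apply_moves(
  deltas=[50,-34,9,6,5,50,-69,16,12,10,50,-105,20,18,14,50,-142,20,24,19,50,-179,17,30,24,50,-217,11,35,28,50,-255,2,41,33,50,-293,-11,46,38,50,-330,-27,52,43,50,-366,-47,57,48,50,-401,-70,62,52,50,-434,-96,66,57],
)

```text
clock: 17.45
position: [0.5276, -0.0204, 0.5682]
ee_rot: [0.039, 0.752, 0.658, 0.024]
contact_force: [1.0, 0.6, -4.1]
width: 0.0562
gripper_force: 75.4
```

```bash
python3 st.py
```

```text
17.45 [ 0.528 -0.02   0.568] [-0.162  0.154  0.901 -0.014  1.996 -0.035] z [ 0.087 -0.027 -0.996] tilt 5.25 az -17.3 y [ 0.987 -0.132  0.09 ] w 0.056180495560727135
```

>>> apply_moves(
  deltas=[50,0,40,-30,0,50,0,80,-60,0,50,0,120,-90,0,50,0,160,-120,0,50,0,200,-150,0],
)

```text
clock: 17.87
position: [0.6346, -0.0341, 0.6369]
ee_rot: [0.039, 0.751, 0.659, 0.025]
contact_force: [9.0, -0.8, -4.9]
width: 0.0564
gripper_force: 75.5
```

```bash
python3 st.py
```

```text
17.87 [ 0.635 -0.034  0.637] [-0.157  0.467  0.231 -0.016  2.352 -0.038] z [ 0.089 -0.025 -0.996] tilt 5.28 az -15.9 y [ 0.987 -0.129  0.091] w 0.05644956324916346
```

>>> apply_moves(
  deltas=[50,0,40,-40,0,50,0,80,-80,0,50,0,120,-120,0,50,0,160,-160,0],
)

```text
clock: 18.2
position: [0.6399, -0.0381, 0.6483]
ee_rot: [0.057, 0.749, 0.658, 0.042]
contact_force: [-0.2, -0.5, -4.4]
width: 0.0562
gripper_force: 75.7
```

```bash
python3 st.py
```

```text
18.2 [ 0.64  -0.038  0.648] [-0.164  0.457  0.22  -0.011  2.323 -0.042] z [ 0.138 -0.031 -0.99 ] tilt 8.12 az -12.6 y [ 0.982 -0.127  0.141] w 0.05622253159994064
```

>>> apply_moves(
  deltas=[50,0,0,-40,0,50,0,0,-80,0,50,0,0,-120,0,50,0,0,-160,0],
)

```text
clock: 18.53
position: [0.5816, -0.0327, 0.6922]
ee_rot: [0.066, 0.749, 0.658, 0.05]
contact_force: [-0.6, -0.7, -2.8]
width: 0.0564
gripper_force: 75.7
```

```bash
python3 st.py
```

```text
18.53 [ 0.582 -0.033  0.692] [-0.173  0.38   0.22  -0.006  2.376 -0.049] z [ 0.162 -0.033 -0.986] tilt 9.49 az -11.4 y [ 0.978 -0.126  0.164] w 0.05643584176168447
```

```bash
cat > fk.py <<'E'
import numpy as np
from scipy.optimize import least_squares
Q=[(.276,1.505,1.361),(.162,1.657,1.321),(.2178,1.5669,1.3432),(-.1644,1.837,1.4703),(-.378,1.964,1.558),(.536,.352,2.258),(.633,.222,2.262),(.323,.755,2.031),(.31,.226,2.704),(.154,.901,1.996),(.467,.231,2.352),(.457,.22,2.323),(.38,.22,2.376)]
P=[(.1505,-.555,.2483),(.47095,-.1685,.2486),(.5352,-.0974,.2557),(.3162,.0224,.3076),(.1951,.0404,.3076),(.6877,-.0333,.5493),(.7402,-.0432,.5282),(.6146,-.0238,.5324),(-.426,.062,.722),(.528,-.02,.568),(.635,-.034,.637),(.64,-.038,.648),(.582,-.033,.692)]
q1=[-1.427,-.483,-.3079,-.1498,-.152,-.149,-.153,-.153,2.835,-.162,-.157,-.164,-.173]
Q=np.array(Q);P=np.array(P);q1=np.array(q1)
rho=P[:,0]*np.cos(q1)+P[:,1]*np.sin(q1)
def fk(v,q):
    a,L1,L2,e,h,d=v;s2=q[...,0];s23=s2+q[...,1];s=s23+q[...,2]
    return np.stack([a+L1*np.sin(s2)+L2*np.sin(s23)+e*np.cos(s23)+d*np.sin(s),h+L1*np.cos(s2)+L2*np.cos(s23)-e*np.sin(s23)+d*np.cos(s)],-1)
o=least_squares(lambda v:(fk(v,Q)-np.stack([rho,P[:,2]],-1)).ravel()*1000,[0,.6,.45,0,.15,.35],loss="soft_l1")
V=o.x
if __name__=="__main__":
    print(V.round(3),(fk(V,Q)-np.stack([rho,P[:,2]],-1)).round(3).tolist())
    for q in [(.21,.22,2.71),(.046,.22,2.71),(0,.3,2.67),(.21,.3,2.63),(.73,.22,2.71)]: print(q,fk(V,np.array(q)).round(3))
E
python3 fk.py
```

```text
[0.    0.63  0.421 0.06  0.138 0.349] [[-0.0, -0.0], [0.0, 0.0], [-0.0, -0.0], [-0.0, -0.0], [0.0, 0.0], [-0.0, 0.0], [0.0, -0.0], [-0.0, 0.0], [0.0, -0.0], [-0.0, 0.0], [-0.0, -0.0], [0.0, 0.0], [-0.0, 0.0]]
(0.21, 0.22, 2.71) [0.362 0.763]
(0.046, 0.22, 2.71) [0.256 0.813]
(0, 0.3, 2.67) [0.242 0.809]
(0.21, 0.3, 2.63) [0.39  0.743]
(0.73, 0.22, 2.71) [0.625 0.5  ]
```

>>> apply_moves(
  deltas=[50,0,-40,0,0,50,0,-80,-5,0,50,0,-120,-20,0,50,0,-160,-35,0,50,0,-200,-50,0,50,0,-240,-65,0,50,0,-280,-80,0,50,0,-320,-95,0,50,0,-345,-105,0,50,0,-345,-105,0],
)

```text
clock: 19.37
position: [0.219, 0.0165, 0.7442]
ee_rot: [0.072, 0.748, 0.657, 0.054]
contact_force: [-1.0, 0.1, -2.4]
width: 0.0559
gripper_force: 75.6
```

>>> apply_moves(
  deltas=[50,0,30,-30,0,50,0,60,-60,0,50,0,90,-90,0,50,0,120,-120,0,50,0,150,-150,0],
)

```text
clock: 19.78
position: [0.2821, -0.0015, 0.807]
ee_rot: [0.054, 0.749, 0.658, 0.046]
contact_force: [-0.8, 0.6, -3.5]
width: 0.0562
gripper_force: 78.4
```

```bash
python3 st.py
```

```text
19.78 [ 0.282 -0.002  0.807] [-0.279  0.07   0.221  0.046  2.708 -0.107] z [ 0.141 -0.02  -0.99 ] tilt 8.19 az -8.1 y [ 0.982 -0.127  0.142] w 0.05619244351797699
```

>>> apply_moves(
  deltas=[50,0,40,-20,0,50,0,80,-40,0,50,0,120,-60,0,50,0,160,-80,0],
)

```text
clock: 20.12
position: [0.2983, -0.0138, 0.8001]
ee_rot: [0.041, 0.75, 0.659, 0.042]
contact_force: [-1.1, -0.1, -3.4]
width: 0.056
gripper_force: 78.5
```

```bash
python3 st.py
```

```text
20.12 [ 0.298 -0.014  0.8  ] [-0.318  0.095  0.22   0.074  2.711 -0.121] z [ 0.118 -0.006 -0.993] tilt 6.78 az -3.0 y [ 0.985 -0.127  0.118] w 0.05604722619666891
```

>>> apply_moves(
  deltas=[50,5,30,-30,0,50,10,60,-60,0],
)

```text
clock: 20.28
position: [0.3059, -0.0121, 0.797]
ee_rot: [0.035, 0.75, 0.66, 0.042]
contact_force: [0.8, 0.4, -2.5]
width: 0.0562
gripper_force: 78.5
```

```bash
python3 st.py
```

```text
20.28 [ 0.306 -0.012  0.797] [-0.31   0.106  0.22   0.085  2.71  -0.103] z [ 0.11   0.002 -0.994] tilt 6.3 az 1.2 y [ 0.986 -0.127  0.109] w 0.056220386936715314
```

>>> apply_moves(
  deltas=[50,10,40,-80,0,50,20,80,-160,0],
)

```text
clock: 20.45
position: [0.3031, -0.0078, 0.7983]
ee_rot: [0.035, 0.749, 0.66, 0.045]
contact_force: [0.1, -0.4, -3.1]
width: 0.0561
gripper_force: 78.5
```

```bash
python3 st.py
```

```text
20.45 [ 0.303 -0.008  0.798] [-0.304  0.102  0.22   0.095  2.711 -0.088] z [ 0.114  0.006 -0.993] tilt 6.54 az 2.9 y [ 0.986 -0.127  0.112] w 0.056056050240709136
```

>>> apply_moves(
  deltas=[50,10,300,-300,0,50,20,300,-300,0],
)

```text
clock: 20.62
position: [0.3111, -0.013, 0.795]
ee_rot: [0.03, 0.749, 0.66, 0.044]
contact_force: [-0.2, 0.4, -3.5]
width: 0.0559
gripper_force: 78.4
```

```bash
python3 st.py
```

```text
20.62 [ 0.311 -0.013  0.795] [-0.32   0.113  0.22   0.111  2.71  -0.091] z [ 0.105  0.014 -0.994] tilt 6.1 az 7.5 y [ 0.987 -0.126  0.103] w 0.055930361478017034
```

>>> apply_moves(
  deltas=[50,30,0,0,0,50,55,0,0,0],
)

```text
clock: 20.78
position: [0.3122, 0.0394, 0.7928]
ee_rot: [0.025, 0.751, 0.658, 0.041]
contact_force: [0.0, 1.2, -2.7]
width: 0.0559
gripper_force: 78.4
```

>>> apply_moves(
  deltas=[50,0,40,-25,0,50,0,80,-50,0,50,0,120,-75,0,50,0,160,-100,0,50,0,200,-125,0,50,0,240,-150,0,50,0,280,-175,0,50,0,320,-200,0,50,0,360,-225,0,50,0,400,-250,0,50,0,440,-275,0,50,0,480,-300,0],
)

```text
clock: 21.78
position: [0.3354, -0.0074, 0.783]
ee_rot: [0.012, 0.75, 0.661, 0.035]
contact_force: [0.2, 0.5, -2.3]
width: 0.0564
gripper_force: 78.4
```

```bash
python3 st.py
```

```text
21.78 [ 0.335 -0.007  0.783] [-0.28   0.152  0.221  0.111  2.71  -0.052] z [ 0.067  0.029 -0.997] tilt 4.2 az 23.1 y [ 0.99  -0.126  0.063] w 0.056403422787302336
```

>>> apply_moves(
  deltas=[50,10,20,40,0,50,20,50,80,0,50,25,75,128,0,50,25,75,128,0],
)

```text
clock: 22.12
position: [0.4222, 0.0122, 0.658]
ee_rot: [0.011, 0.749, 0.661, 0.034]
contact_force: [0.6, -0.1, -2.7]
width: 0.056
gripper_force: 78.4
```

```bash
python3 st.py
```

```text
22.12 [0.422 0.012 0.658] [-0.169  0.067  0.764  0.051  2.251 -0.011] z [ 0.065  0.029 -0.997] tilt 4.1 az 24.1 y [ 0.99  -0.126  0.061] w 0.05600974600079581
```

>>> apply_moves(
  deltas=[50,0,40,-40,0,50,0,80,-80,0,50,0,120,-120,0,50,0,160,-160,0],
)

```text
clock: 22.45
position: [0.4969, -0.0041, 0.7176]
ee_rot: [0.012, 0.749, 0.661, 0.038]
contact_force: [3.8, -0.2, -3.4]
width: 0.0561
gripper_force: 80.2
```

```bash
python3 st.py
```

```text
22.45 [ 0.497 -0.004  0.718] [-0.18   0.319  0.225  0.078  2.531  0.011] z [ 0.073  0.032 -0.997] tilt 4.57 az 23.7 y [ 0.99  -0.126  0.068] w 0.056147266815749275
```

```bash
python3 -c "
from plan import *
multi([(.44,53,.60,57,12),(.43,112,.60,57,12),(.47,171.8,.62,56.7,12)])"
```

```text
50, 37, -11, 11, -5, 50, 72, -26, 21, -10, 50, 106, -42, 31, -14, 50, 139, -62, 41, -19, 50, 169, -83, 50, -24, 50, 198, -107, 60, -28, 50, 224, -132, 69, -33, 50, 248, -160, 78, -38, 50, 269, -189, 87, -43, 50, 289, -219, 95, -48, 50, 305, -250, 103, -52, 50, 319, -283, 112, -57, 
 [0.265 0.351 0.6  ]
50, 37, -4, -2, -5, 50, 74, -12, -3, -10, 50, 110, -23, -6, -14, 50, 145, -37, -8, -19, 50, 178, -53, -10, -24, 50, 210, -73, -13, -28, 50, 240, -95, -15, -33, 50, 268, -119, -18, -38, 50, 294, -146, -21, -43, 50, 317, -175, -24, -48, 50, 337, -205, -27, -52, 50, 355, -238, -30, -57, 
 [-0.161  0.399  0.6  ]
50, 37, -2, -5, -5, 50, 75, -7, -9, -9, 50, 112, -15, -14, -14, 50, 148, -27, -19, -19, 50, 184, -42, -23, -24, 50, 218, -60, -28, -28, 50, 251, -81, -32, -33, 50, 282, -105, -37, -38, 50, 311, -133, -41, -43, 50, 338, -162, -45, -47, 50, 363, -195, -49, -52, 50, 384, -229, -53, -57, 
 [-0.465  0.067  0.62 ]
```

>>> apply_moves(
  deltas=[50,37,-11,11,-5,50,72,-26,21,-10,50,106,-42,31,-14,50,139,-62,41,-19,50,169,-83,50,-24,50,198,-107,60,-28,50,224,-132,69,-33,50,248,-160,78,-38,50,269,-189,87,-43,50,289,-219,95,-48,50,305,-250,103,-52,50,319,-283,112,-57],
)

```text
clock: 23.45
position: [0.2609, 0.3532, 0.6006]
ee_rot: [0.036, 0.341, 0.939, 0.03]
contact_force: [0.8, 1.0, -2.4]
width: 0.0561
gripper_force: 80.3
```

>>> apply_moves(
  deltas=[50,37,-4,-2,-5,50,74,-12,-3,-10,50,110,-23,-6,-14,50,145,-37,-8,-19,50,178,-53,-10,-24,50,210,-73,-13,-28,50,240,-95,-15,-33,50,268,-119,-18,-38,50,294,-146,-21,-43,50,317,-175,-24,-48,50,337,-205,-27,-52,50,355,-238,-30,-57],
)

```text
clock: 24.45
position: [-0.1655, 0.3991, 0.5957]
ee_rot: [0.044, -0.148, 0.988, 0.009]
contact_force: [-0.1, 1.1, -3.7]
width: 0.0562
gripper_force: 80.2
```

>>> apply_moves(
  deltas=[50,37,-2,-5,-5,50,75,-7,-9,-9,50,112,-15,-14,-14,50,148,-27,-19,-19,50,184,-42,-23,-24,50,218,-60,-28,-28,50,251,-81,-32,-33,50,282,-105,-37,-38,50,311,-133,-41,-43,50,338,-162,-45,-47,50,363,-195,-49,-52,50,384,-229,-53,-57],
)

```text
clock: 25.45
position: [-0.4697, 0.0663, 0.6127]
ee_rot: [0.042, -0.602, 0.798, -0.013]
contact_force: [-1.1, 0.2, -3.5]
width: 0.0558
gripper_force: 80.2
```

```bash
python3 st.py
```

```text
25.45 [-0.47   0.066  0.613] [ 2.891  0.198  0.728 -0.066  2.288 -0.014] z [ 0.084  0.03  -0.996] tilt 5.09 az 19.6 y [-0.959  0.276 -0.072] w 0.05584723029709503
```

>>> apply_moves(
  deltas=[50,-25,35,-10,0,50,-30,75,-20,0,50,-30,115,-40,0,50,-30,155,-70,0,50,-30,195,-100,0],
)

```text
clock: 25.87
position: [-0.5878, 0.1341, 0.6222]
ee_rot: [0.039, -0.6, 0.799, -0.009]
contact_force: [-0.9, -0.3, -4.3]
width: 0.0558
gripper_force: 80.9
```

```bash
python3 st.py
```

```text
25.87 [-0.588  0.134  0.622] [ 2.833  0.494  0.224 -0.087  2.481 -0.094] z [ 0.072  0.033 -0.997] tilt 4.54 az 24.5 y [-0.958  0.279 -0.06 ] w 0.05584505153928423
```

>>> apply_moves(
  deltas=[50,-3,40,-35,0,50,-6,80,-70,0,50,-10,120,-105,0],
)

```text
clock: 26.12
position: [-0.6016, 0.1443, 0.6192]
ee_rot: [0.029, -0.601, 0.799, 0.005]
contact_force: [-0.1, -0.3, -3.9]
width: 0.0562
gripper_force: 81.1
```

```bash
python3 st.py
```

```text
26.12 [-0.602  0.144  0.619] [ 2.824  0.5    0.22  -0.082  2.444 -0.099] z [ 0.039  0.043 -0.998] tilt 3.33 az 47.2 y [-0.96   0.279 -0.026] w 0.056175438993270446
```

>>> apply_moves(
  deltas=[50,-3,40,-35,0,50,-6,80,-70,0,50,-10,120,-105,0],
)

```text
clock: 26.37
position: [-0.6193, 0.1556, 0.6101]
ee_rot: [0.022, -0.601, 0.799, 0.014]
contact_force: [0.3, -0.3, -3.8]
width: 0.0559
gripper_force: 81.1
```

>>> apply_moves(
  deltas=[50,-3,40,-33,0,50,-6,80,-66,0,50,-10,120,-100,0],
)

```text
clock: 26.62
position: [-0.6367, 0.1665, 0.601]
ee_rot: [0.015, -0.601, 0.799, 0.024]
contact_force: [-0.0, -0.2, -2.9]
width: 0.0562
gripper_force: 81.1
```

>>> apply_moves(
  deltas=[50,-3,40,-30,0,50,-6,80,-60,0,50,-10,120,-90,0],
)

```text
clock: 26.87
position: [-0.654, 0.177, 0.5927]
ee_rot: [0.007, -0.601, 0.798, 0.034]
contact_force: [0.1, -0.4, -2.7]
width: 0.056
gripper_force: 81.1
```

>>> apply_moves(
  deltas=[50,-3,40,-28,0,50,-6,80,-56,0,50,-10,120,-84,0],
)

```text
clock: 27.12
position: [-0.6711, 0.1871, 0.5853]
ee_rot: [-0.0, -0.601, 0.798, 0.045]
contact_force: [0.1, -0.7, -3.4]
width: 0.0564
gripper_force: 81.1
```

```bash
python3 st.py
```

```text
27.12 [-0.671  0.187  0.585] [ 2.794  0.553  0.221 -0.064  2.29  -0.113] z [-0.055  0.071 -0.996] tilt 5.14 az 127.6 y [-0.959  0.273  0.072] w 0.05635581629120528
```

>>> apply_moves(
  deltas=[50,3,42,-26,0,50,6,84,-52,0],
)

```text
clock: 27.28
position: [-0.6886, 0.1873, 0.5801]
ee_rot: [-0.009, -0.601, 0.797, 0.056]
contact_force: [0.6, 0.0, -4.1]
width: 0.056
gripper_force: 81.1
```

```bash
python3 st.py
```

```text
27.28 [-0.689  0.187  0.58 ] [ 2.802  0.562  0.221 -0.061  2.253 -0.102] z [-0.082  0.079 -0.993] tilt 6.56 az 136.1 y [-0.957  0.271  0.101] w 0.05604528962543629
```

>>> apply_moves(
  deltas=[50,10,60,-20,0,50,20,120,-40,0],
)

```text
clock: 27.45
position: [-0.7175, 0.184, 0.5659]
ee_rot: [-0.018, -0.601, 0.796, 0.068]
contact_force: [0.4, 0.5, -3.9]
width: 0.0559
gripper_force: 81.1
```

```bash
python3 st.py
```

```text
27.45 [-0.717  0.184  0.566] [ 2.819  0.585  0.221 -0.059  2.203 -0.083] z [-0.11   0.087 -0.99 ] tilt 8.04 az 141.6 y [-0.955  0.268  0.129] w 0.055949776868448334
```

>>> apply_moves(
  deltas=[50,10,100,-40,0,50,20,200,-80,0,50,30,300,-120,0,50,40,400,-160,0,50,40,500,-200,0,50,40,600,-240,0],
)

```text
clock: 27.95
position: [-0.7689, 0.1852, 0.5291]
ee_rot: [-0.027, -0.601, 0.795, 0.08]
contact_force: [0.5, 0.4, -4.2]
width: 0.0564
gripper_force: 81.1
```

```bash
python3 st.py
```

```text
27.95 [-0.769  0.185  0.529] [ 2.839  0.638  0.222 -0.058  2.12  -0.06 ] z [-0.138  0.094 -0.986] tilt 9.63 az 145.6 y [-0.951  0.266  0.159] w 0.0563633078762892
```

>>> apply_moves(
  deltas=[50,5,60,-50,0],
)

```text
clock: 28.03
position: [-0.7741, 0.1847, 0.5321]
ee_rot: [-0.033, -0.6, 0.794, 0.088]
contact_force: [0.1, 0.3, -4.8]
width: 0.0563
gripper_force: 81.0
```

```bash
python3 st.py
```

```text
28.03 [-0.774  0.185  0.532] [ 2.841  0.634  0.225 -0.056  2.1   -0.057] z [-0.158  0.1   -0.982] tilt 10.78 az 147.8 y [-0.948  0.264  0.179] w 0.05625618860223546
```

>>> apply_moves(
  deltas=[50,5,60,-50,0],
)

```text
clock: 28.12
position: [-0.777, 0.1827, 0.543]
ee_rot: [-0.043, -0.6, 0.793, 0.1]
contact_force: [0.1, -0.4, -4.3]
width: 0.0562
gripper_force: 81.0
```

>>> apply_moves(
  deltas=[50,5,60,-50,0],
)

```text
clock: 28.2
position: [-0.7793, 0.1805, 0.5542]
ee_rot: [-0.053, -0.599, 0.791, 0.113]
contact_force: [-1.1, 0.6, -2.9]
width: 0.0564
gripper_force: 81.0
```

```bash
python3 st.py
```

```text
28.2 [-0.779  0.181  0.554] [ 2.847  0.612  0.221 -0.053  2.063 -0.051] z [-0.219  0.115 -0.969] tilt 14.3 az 152.2 y [-0.936  0.257  0.242] w 0.0564100316757831
```

>>> apply_moves(
  deltas=[50,2,60,-50,0],
)

```text
clock: 28.28
position: [-0.7809, 0.1797, 0.5646]
ee_rot: [-0.062, -0.598, 0.789, 0.124]
contact_force: [-0.4, 1.0, -2.6]
width: 0.056
gripper_force: 81.0
```

>>> apply_moves(
  deltas=[50,2,60,-50,0],
)

```text
clock: 28.37
position: [-0.7823, 0.1795, 0.5746]
ee_rot: [-0.07, -0.597, 0.787, 0.135]
contact_force: [0.9, -0.5, -3.8]
width: 0.0563
gripper_force: 81.1
```

>>> apply_moves(
  deltas=[50,2,60,-50,0],
)

```text
clock: 28.45
position: [-0.7835, 0.179, 0.5846]
ee_rot: [-0.079, -0.596, 0.785, 0.145]
contact_force: [0.9, 0.6, -3.1]
width: 0.056
gripper_force: 81.1
```

>>> apply_moves(
  deltas=[50,2,60,-45,0],
)

```text
clock: 28.53
position: [-0.7854, 0.1788, 0.5944]
ee_rot: [-0.087, -0.595, 0.783, 0.156]
contact_force: [-0.0, -0.7, -3.0]
width: 0.0563
gripper_force: 81.1
```

>>> apply_moves(
  deltas=[50,2,60,-45,0],
)

```text
clock: 28.62
position: [-0.7874, 0.1785, 0.6036]
ee_rot: [-0.096, -0.594, 0.781, 0.166]
contact_force: [0.5, -0.7, -4.0]
width: 0.0558
gripper_force: 81.1
```

>>> apply_moves(
  deltas=[50,2,60,-45,0],
)

```text
clock: 28.7
position: [-0.7886, 0.1779, 0.6135]
ee_rot: [-0.104, -0.593, 0.779, 0.177]
contact_force: [0.7, -0.2, -2.9]
width: 0.0561
gripper_force: 81.1
```

```bash
cat >> st.py <<'E'
b=np.array([-.857,.127,.5]);print("z.bx",(z@b).round(3),"deg",np.degrees(np.arcsin(z@b)).round(1))
E
python3 st.py
```

```text
28.7 [-0.789  0.178  0.614] [ 2.851  0.552  0.221 -0.042  1.957 -0.045] z [-0.371  0.152 -0.916] tilt 23.63 az 157.7 y [-0.887  0.235  0.398] w 0.05607233959557518
z.bx -0.121 deg -6.9
```

>>> apply_moves(
  deltas=[50,2,60,-40,0],
)

```text
clock: 28.78
position: [-0.7907, 0.1776, 0.6236]
ee_rot: [-0.113, -0.591, 0.776, 0.187]
contact_force: [-0.1, -0.3, -3.8]
width: 0.0562
gripper_force: 81.1
```

>>> apply_moves(
  deltas=[50,2,60,-40,0],
)

```text
clock: 28.87
position: [-0.7925, 0.1771, 0.6334]
ee_rot: [-0.121, -0.59, 0.773, 0.198]
contact_force: [0.0, 0.2, -4.1]
width: 0.0558
gripper_force: 81.1
```

>>> apply_moves(
  deltas=[50,2,60,-40,0],
)

```text
clock: 28.95
position: [-0.7936, 0.1765, 0.644]
ee_rot: [-0.129, -0.588, 0.771, 0.208]
contact_force: [-0.2, 0.3, -3.1]
width: 0.0564
gripper_force: 81.1
```

>>> apply_moves(
  deltas=[50,2,60,-40,0],
)

```text
clock: 29.03
position: [-0.7939, 0.1757, 0.6554]
ee_rot: [-0.138, -0.586, 0.768, 0.219]
contact_force: [-0.7, -0.0, -4.0]
width: 0.056
gripper_force: 81.1
```

```bash
python3 st.py
```

```text
29.03 [-0.794  0.176  0.655] [ 2.853  0.515  0.222 -0.035  1.882 -0.043] z [-0.469  0.174 -0.866] tilt 30.02 az 159.6 y [-0.84   0.216  0.498] w 0.056042390628380075
z.bx -0.009 deg -0.5
```

Tilt achieved: 30.0°, with the tool's y within 0.5° of the slope. The remaining 6° is about the pad axis, where the slab can pivot in the grip. I'm swinging back to the stand.

```bash
python3 -c "
from plan import *
multi([(.6,140,.62,-44,12),(.48,90,.62,-44,12),(.48,38,.6,-44,12)])"
```

```text
50, -33, -16, -4, 4, 50, -64, -34, -9, 7, 50, -94, -53, -15, 11, 50, -122, -72, -22, 15, 50, -149, -93, -28, 18, 50, -174, -114, -36, 22, 50, -198, -136, -44, 26, 50, -220, -158, -52, 29, 50, -241, -181, -61, 33, 50, -259, -205, -70, 37, 50, -276, -229, -80, 40, 50, -292, -253, -89, 44, 
 [-0.46   0.386  0.62 ]
50, -42, 6, -13, 4, 50, -84, 9, -26, 7, 50, -124, 8, -41, 11, 50, -163, 5, -57, 15, 50, -201, -1, -73, 18, 50, -237, -10, -90, 22, 50, -271, -22, -108, 26, 50, -303, -36, -126, 29, 50, -333, -52, -144, 33, 50, -361, -70, -163, 37, 50, -387, -91, -181, 40, 50, -410, -112, -199, 44, 
 [0.   0.48 0.62]
50, -32, 7, -16, 4, 50, -64, 12, -32, 7, 50, -96, 14, -48, 11, 50, -129, 13, -65, 15, 50, -161, 10, -82, 18, 50, -192, 4, -98, 22, 50, -224, -5, -115, 26, 50, -254, -16, -131, 29, 50, -283, -31, -147, 33, 50, -312, -47, -163, 37, 50, -339, -66, -178, 40, 50, -365, -87, -192, 44, 
 [0.378 0.296 0.6  ]
```

>>> apply_moves(
  deltas=[50,-33,-16,-4,4,50,-64,-34,-9,7,50,-94,-53,-15,11,50,-122,-72,-22,15,50,-149,-93,-28,18,50,-174,-114,-36,22,50,-198,-136,-44,26,50,-220,-158,-52,29,50,-241,-181,-61,33,50,-259,-205,-70,37,50,-276,-229,-80,40,50,-292,-253,-89,44],
)

```text
clock: 30.03
position: [-0.4574, 0.3862, 0.62]
ee_rot: [-0.209, -0.255, 0.932, 0.152]
contact_force: [0.4, 1.8, -2.1]
width: 0.0562
gripper_force: 81.1
```

>>> apply_moves(
  deltas=[50,-42,6,-13,4,50,-84,9,-26,7,50,-124,8,-41,11,50,-163,5,-57,15,50,-201,-1,-73,18,50,-237,-10,-90,22,50,-271,-22,-108,26,50,-303,-36,-126,29,50,-333,-52,-144,33,50,-361,-70,-163,37,50,-387,-91,-181,40,50,-410,-112,-199,44],
)

```text
clock: 31.03
position: [0.0029, 0.4807, 0.6204]
ee_rot: [-0.25, 0.114, 0.96, 0.063]
contact_force: [-0.4, 0.6, -3.7]
width: 0.0562
gripper_force: 81.1
```

```bash
python3 st.py; python3 -c "
from plan import *
multi([(.48,38,.6,-44,12)])"
```

```text
31.03 [0.003 0.481 0.62 ] [1.042 0.079 0.971 0.604 2.097 0.017] z [-0.465  0.177 -0.867] tilt 29.83 az 159.1 y [0.25  0.966 0.064] w 0.056169407352057076
z.bx -0.013 deg -0.7
50, -32, 7, -16, 4, 50, -64, 12, -32, 7, 50, -96, 14, -48, 11, 50, -128, 13, -64, 15, 50, -160, 10, -81, 18, 50, -192, 4, -97, 22, 50, -223, -5, -113, 26, 50, -253, -16, -129, 29, 50, -282, -30, -145, 33, 50, -311, -47, -161, 37, 50, -338, -65, -175, 40, 50, -364, -86, -190, 44, 
 [0.378 0.296 0.6  ]
```

>>> apply_moves(
  deltas=[50,-32,7,-16,4,50,-64,12,-32,7,50,-96,14,-48,11,50,-128,13,-64,15,50,-160,10,-81,18,50,-192,4,-97,22,50,-223,-5,-113,26,50,-253,-16,-129,29,50,-282,-30,-145,33,50,-311,-47,-161,37,50,-338,-65,-175,40,50,-364,-86,-190,44],
)

```text
clock: 32.03
position: [0.3794, 0.2973, 0.5992]
ee_rot: [-0.254, 0.465, 0.847, -0.035]
contact_force: [0.3, 0.7, -3.8]
width: 0.056
gripper_force: 81.1
```

```bash
cat > goto.py <<'E'
from h import *
import sys
O=np.array([.5711,.1517,.083]);B=R.from_euler("z",171.57,degrees=True).as_matrix()@R.from_euler("y",-30,degrees=True).as_matrix()
def delta(bx,by,bz,align=True):
    "tool deltas (mm) and turn (deg) to put the TCP at the bed-frame point (mm), tool y along -bed x"
    s=get_state();M=rot(s["ee_rot"]);X=O+B@(np.array([bx,by,bz])/1000)
    d=M.T@(X-s["position"])*1000;v=M.T@(-B[:,0]);print("delta",d.round(1),"turn",np.degrees(np.arctan2(-v[0],v[1])).round(1),"now bed mm",(B.T@(s["position"]-O)*1000).round(1),"toolz in bed",(B.T@M[:,2]).round(3),"tooly",(B.T@M[:,1]).round(3),"F",s["contact_force"].round(1),"w",round(s["width"]*1000,1),round(s["gripper_force"],1),"t",round(s["clock"],2))
if __name__=="__main__": delta(*map(float,sys.argv[1:4]))
E
python3 goto.py 3 0 170; python3 st.py
```

```text
delta [-393.1  229.9  164.9] turn 42.6 now bed mm [ 440.8 -115.9  341.6] toolz in bed [-0.015 -0.107 -0.994] tooly [-0.736 -0.672  0.083] F [ 0.3  0.7 -3.8] w 56.0 81.1 t 32.03
32.03 [0.379 0.297 0.599] [0.294 0.312 0.718 0.509 2.471 0.072] z [-0.463  0.177 -0.869] tilt 29.71 az 159.1 y [ 0.77   0.565 -0.296] w 0.0559501715644924
z.bx -0.015 deg -0.9
```

>>> apply_moves(
  deltas=[50,-33,19,14,4,50,-66,38,27,7,50,-98,58,41,11,50,-131,77,55,14,50,-164,96,69,18,50,-197,115,82,21,50,-229,134,96,25,50,-262,153,110,28,50,-295,173,124,32,50,-328,192,137,36,50,-360,211,151,39,50,-393,230,165,42.6],
)

```text
clock: 33.03
position: [0.6523, 0.1408, 0.2294]
ee_rot: [-0.222, 0.741, 0.621, -0.125]
contact_force: [1.1, 1.7, -3.3]
width: 0.0561
gripper_force: 81.1
```

```bash
python3 goto.py 3 0 100
python3 - <<'E'
from h import *
p=get_image("scene");im=cv2.resize(p["frame"][170:350,270:510],(800,600),interpolation=2);cv2.imwrite("pics/p1.png",im[:,:,::-1])
E
```

```text
delta [-8.2 -1.9 67.2] turn 0.1 now bed mm [  2.3  -1.1 167.7] toolz in bed [-0.017 -0.104 -0.994] tooly [-1.     0.001  0.017] F [ 1.1  1.7 -3.3] w 56.1 81.1 t 33.03
```

View pics/p1.png

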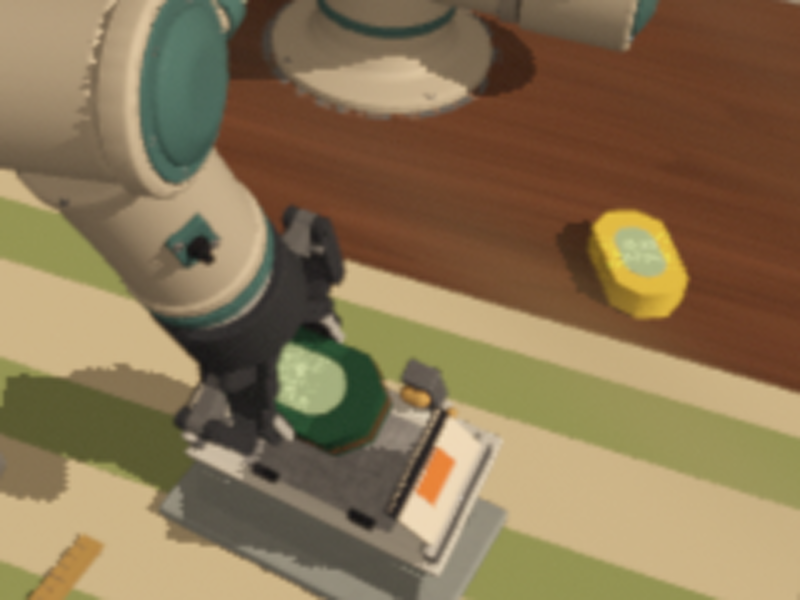

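```bash
python3 goto.py 5 3 42
```

```text
delta [-13.  -12.5 118.3] turn -0.5 now bed mm [ -5.9   2.2 161.2] toolz in bed [-0.014 -0.102 -0.995] tooly [-1.     0.01   0.014] F [  4.2  -2.5 -10.6] w 56.2 81.0 t 33.08
```

>>> apply_moves(
  deltas=[50,0,0,0,0,50,0,0,0,0,50,0,0,0,0],
)

```text
clock: 33.33
position: [0.6501, 0.142, 0.2324]
ee_rot: [-0.224, 0.739, 0.623, -0.126]
contact_force: [0.5, -0.3, -3.0]
width: 0.0563
gripper_force: 81.1
```

```bash
python3 goto.py 5 3 45
```

```text
delta [-17.9  -1.1 123. ] turn 0.3 now bed mm [  5.8  -2.  169.2] toolz in bed [-0.015 -0.104 -0.994] tooly [-1.    -0.004  0.015] F [ 0.5 -0.3 -3. ] w 56.3 81.1 t 33.33
```

>>> apply_moves(
  deltas=[50,-4,0,25,0,50,-8,0,55,0,50,-13,-1,85,0,50,-16,-1,110,0,50,-18,-1,123,0,50,-18,-1,123,0,50,-18,-1,123,0],
  squeeze=25,
)

```text
clock: 33.92
position: [0.5882, 0.1462, 0.1252]
ee_rot: [-0.224, 0.739, 0.623, -0.126]
contact_force: [0.7, 0.0, -2.3]
width: 0.0556
gripper_force: 80.9
```

```bash
python3 goto.py 5 3 25
```

```text
delta [-2.2  0.5 20.3] turn 0.3 now bed mm [ 5.8  2.9 45.4] toolz in bed [-0.014 -0.104 -0.994] tooly [-1.    -0.004  0.015] F [ 0.7  0.  -2.3] w 55.6 80.9 t 33.92
```

>>> apply_moves(
  deltas=[50,-0.5,0,4,0,50,-0.8,0,8,0,50,-1.1,0,10,0,50,-1.3,0,12,0,50,-1.5,0,14,0,50,-1.5,0,14,0],
  squeeze=25,
)

```text
clock: 34.42
position: [0.5829, 0.147, 0.1135]
ee_rot: [-0.224, 0.74, 0.623, -0.125]
contact_force: [4.0, 1.8, 8.6]
width: 0.0562
gripper_force: 82.7
```

```bash
python3 goto.py 5 3 25
```

```text
delta [-0.9 -0.6  7.6] turn 0.3 now bed mm [ 4.5  2.9 32.6] toolz in bed [-0.016 -0.106 -0.994] tooly [-1.    -0.003  0.016] F [4.  1.8 8.6] w 56.2 82.7 t 34.42
```

>>> apply_moves(
  deltas=[50,-0.1,0,1,0,50,-0.2,0,2,0,50,-0.3,0,3,0,50,-0.3,0,3,0],
  squeeze=20,
)

```text
clock: 34.75
position: [0.5821, 0.1478, 0.1119]
ee_rot: [-0.224, 0.74, 0.623, -0.124]
contact_force: [6.1, 2.4, 12.6]
width: 0.0558
gripper_force: 83.9
```

```bash
python3 goto.py 5 3 25
python3 - <<'E'
from h import *
p=get_image("scene");im=cv2.resize(p["frame"][220:355,300:480],(800,600),interpolation=2);cv2.imwrite("pics/p2.png",im[:,:,::-1])
E
```

```text
delta [-1.4 -0.5  5.7] turn 0.3 now bed mm [ 4.6  2.2 30.8] toolz in bed [-0.017 -0.107 -0.994] tooly [-1.    -0.004  0.018] F [ 6.1  2.4 12.6] w 55.8 83.9 t 34.75
```

View pics/p2.png

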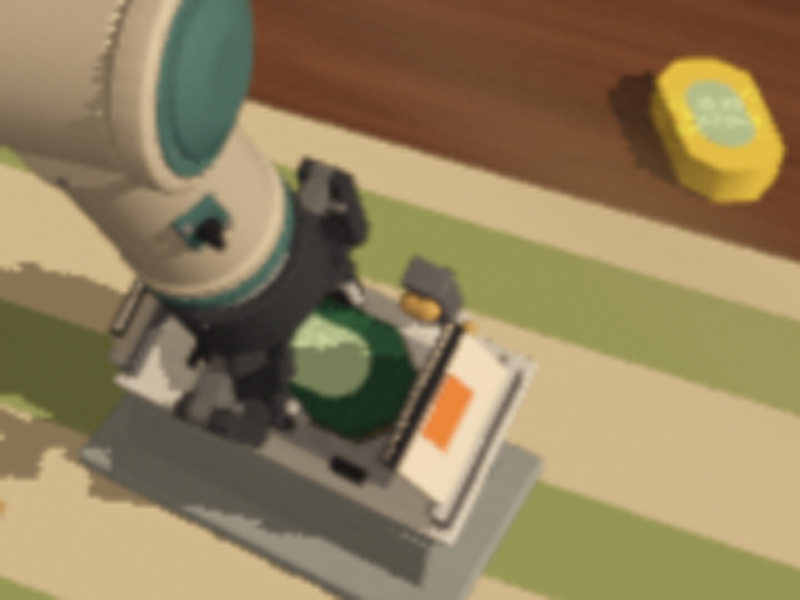

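>>> apply_moves(
  deltas=[50,-0.1,0,1,0,50,-0.2,0,2,0,50,-0.3,0,3,0,50,-0.3,0,3,0],
)

```text
clock: 35.13
position: [0.5809, 0.149, 0.1098]
ee_rot: [-0.224, 0.74, 0.623, -0.123]
contact_force: [6.1, 4.6, 13.9]
width: 0.0563
gripper_force: 85.5
```

```bash
python3 goto.py 5 3 25
```

```text
delta [-2.1 -0.4  3.1] turn 0.4 now bed mm [ 4.6  1.3 28.3] toolz in bed [-0.018 -0.109 -0.994] tooly [-1.    -0.004  0.018] F [ 6.1  4.6 13.9] w 56.3 85.5 t 35.13
```

>>> apply_moves(
  deltas=[50,-0.1,0,1,0,50,-0.2,0,2,0,50,-0.3,0,3,0,50,-0.3,0,3,0],
)

```text
clock: 35.47
position: [0.5808, 0.1491, 0.1095]
ee_rot: [-0.223, 0.74, 0.623, -0.121]
contact_force: [9.5, 4.0, 22.4]
width: 0.0564
gripper_force: 86.7
```

```bash
python3 goto.py 5 3 25
```

```text
delta [-2.1 -0.4  2.7] turn 0.4 now bed mm [ 4.6  1.2 28. ] toolz in bed [-0.021 -0.111 -0.994] tooly [-1.    -0.004  0.021] F [ 9.5  4.  22.4] w 56.4 86.7 t 35.47
```

>>> apply_moves(
  deltas=[50,0,0,-2,0,50,0,2,-2.5,0,50,0,4,-2.5,0,50,0,6,-2.5,0,50,0,7,-2.5,0,50,0,7,-2.5,0],
)

```text
clock: 35.97
position: [0.5847, 0.1477, 0.1073]
ee_rot: [-0.226, 0.739, 0.622, -0.125]
contact_force: [1.4, 3.6, 19.3]
width: 0.0559
gripper_force: 86.2
```

```bash
python3 goto.py -3 3 100
```

```text
delta [  6.7   4.  -71.6] turn 0.3 now bed mm [ 0.   2.  28.1] toolz in bed [-0.013 -0.108 -0.994] tooly [-1.    -0.005  0.013] F [ 1.4  3.6 19.3] w 55.9 86.2 t 35.97
```

>>> apply_moves(
  deltas=[56,0,-1,-1,0,57,0,-1,-1,0,59,0,-1,-1,0,62,0,-1,-1,0,66,0,-1,-1,0,72,0,-1,-1,0,78,0,-1,-1,0,85,0,-1,-1,0,85,0,-1,-5,0,85,0,-1,-15,0,85,0,-1,-35,0,85,0,-1,-60,0],
)

```text
clock: 36.97
position: [0.6105, 0.1354, 0.1544]
ee_rot: [-0.226, 0.739, 0.622, -0.128]
contact_force: [-0.6, 0.1, 0.5]
width: 0.0852
gripper_force: 0.0
```

```bash
python3 goto.py -3 3 130
```

```text
delta [ 12.2   3.3 -46.5] turn 0.2 now bed mm [-0.1 10.4 82.5] toolz in bed [-0.008 -0.103 -0.995] tooly [-1.    -0.003  0.008] F [-0.6  0.1  0.5] w 85.2 0.0 t 36.97
```

```bash
cat >> goto.py <<'E'
def path(pts,w=0):
    "rows for TCP bed-frame points"
    s=get_state();M=rot(s["ee_rot"])
    for q in pts:
        d=M.T@(O+B@(np.array(q,float)/1000)-s["position"])*1000;print("%d, %.1f, %.1f, %.1f, 0,"%(w,*d),end=" ")
    print()
def tip(pts): return [(0,y+1.75,z+16.9) for y,z in pts]
E
python3 - <<'E'
from goto import *
delta(0,0,0)
path([(0,12,110),(0,15,145),(0,40,165),(0,80,165),(0,115,150),(0,123,125),(0,123,100),(0,123,92),(0,123,92)])
p=get_image("top");s=get_image("scene")
im=np.zeros((600,800,3),np.uint8)
im[:,:400]=cv2.resize(p["frame"][150:250,190:290],(400,600)) ;im[:,400:]=cv2.resize(s["frame"][250:350,310:430],(400,600))
cv2.imwrite("pics/p3.png",im[:,:,::-1])
E
```

```text
delta [ 1.8 -0.8 83.1] turn 0.2 now bed mm [-0.1 10.4 82.5] toolz in bed [-0.008 -0.103 -0.995] tooly [-1.    -0.003  0.008] F [-0.6  0.1  0.5] w 85.2 0.0 t 36.97
0, 1.2, 0.1, -27.5, 0, 0, 1.8, 0.4, -62.7, 0, 0, -21.0, 0.5, -85.1, 0, 0, -60.8, 0.4, -89.2, 0, 0, -97.1, 0.2, -77.9, 0, 0, -107.7, -0.1, -53.9, 0, 0, -110.2, -0.3, -29.0, 0, 0, -111.0, -0.3, -21.1, 0, 0, -111.0, -0.3, -21.1, 0,
```

View pics/p3.png

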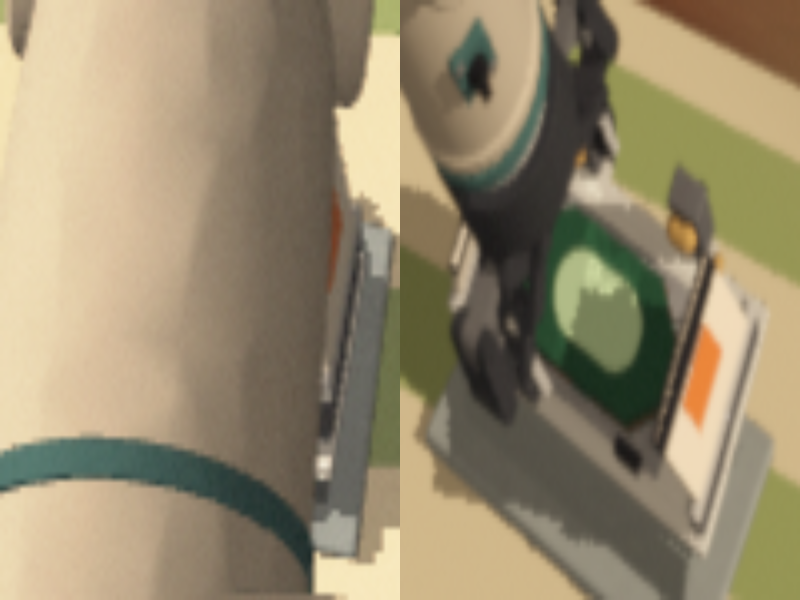

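The slab lies flat, window up, between the stops. Next is the +y cover.

>>> apply_moves(
  deltas=[85,1.2,0,-27,0,0,1.8,0.4,-62,0,0,-21,0.5,-85,0,0,-61,0.4,-89,0,0,-97,0.2,-78,0,0,-108,0,-54,0,0,-110,0,-29,0,0,-111,0,-21,0,0,-111,0,-21,0,0,-111,0,-21,0,0,-111,0,-21,0],
)

```text
clock: 37.98
position: [0.6005, 0.0238, 0.1631]
ee_rot: [-0.224, 0.739, 0.623, -0.126]
contact_force: [0.4, 0.1, 0.4]
width: -0.0001
gripper_force: 0.0
```

Run:
```python
from goto import *
delta(0,0,0)
path(tip([(108,74),(98,74),(88.4,74.5),(82,73),(76.7,71),(69,66),(62,60),(57,52.5),(54,46),(52,40),(51,36),(51,34)]))
```

```text
delta [111.9  -2.2 105.4] turn 0.3 now bed mm [ -1.4 122.2  93.3] toolz in bed [-0.013 -0.103 -0.995] tooly [-1.    -0.003  0.014] F [0.4 0.1 0.4] w -0.1 0.0 t 37.98
0, 12.1, -1.3, 3.7, 0, 0, 22.1, -1.3, 4.7, 0, 0, 31.7, -1.3, 5.2, 0, 0, 37.9, -1.3, 7.4, 0, 0, 43.0, -1.3, 9.9, 0, 0, 50.1, -1.3, 15.7, 0, 0, 56.5, -1.4, 22.4, 0, 0, 60.7, -1.5, 30.3, 0, 0, 63.0, -1.5, 37.1, 0, 0, 64.3, -1.6, 43.3, 0, 0, 64.9, -1.7, 47.4, 0, 0, 64.7, -1.7, 49.4, 0,
```

>>> apply_moves(
  deltas=[0,12,-1.3,4,0,0,22,-1.3,5,0,0,32,-1.3,5,0,0,38,-1.3,7,0,0,43,-1.3,10,0,0,50,-1.3,16,0,0,56,-1.4,22,0,0,61,-1.5,30,0,0,63,-1.5,37,0,0,64,-1.6,43,0,0,65,-1.7,47.5,0,0,65,-1.7,49.5,0],
)

```text
clock: 38.98
position: [0.5893, 0.0955, 0.1287]
ee_rot: [-0.223, 0.74, 0.623, -0.125]
contact_force: [9.1, -4.4, 22.2]
width: 0.0
gripper_force: 11.8
```

```bash
python3 goto.py 0 53 51
```

```text
delta [-0.3  0.1  1.7] turn 0.3 now bed mm [ 0.2 52.9 52.7] toolz in bed [-0.017 -0.104 -0.994] tooly [-1.    -0.003  0.017] F [ 9.1 -4.4 22.2] w 0.0 11.8 t 38.98
```

>>> apply_moves(
  deltas=[0,0,0,1.5,0,0,0,0,1.5,0,0,0,0,1.5,0,0,0,0,-10,0,0,0,0,-35,0,0,0,0,-60,0,0,0,0,-60,0],
)

```text
clock: 39.57
position: [0.6179, 0.0847, 0.1806]
ee_rot: [-0.223, 0.74, 0.622, -0.125]
contact_force: [0.4, -0.0, -0.5]
width: -0.0002
gripper_force: 0.0
```

Run:
```python
from goto import *
delta(0,0,0)
path([(0,50,150),(0,10,170),(0,-30,172),(0,-70,172),(0,-108,165),(0,-126,135),(0,-126,105),(0,-126,93),(0,-126,93),(0,-126,93)])
s=get_image("scene")
print([ (np.round(d["point"]),round(d["score"],2)) for d in place_of("pad_left",s)])
th=0;print("expected pad_left shut",proj(s,O+B@np.array([0,.051,.036])),"open",proj(s,O+B@np.array([0,.0807,.0643])))
im=cv2.resize(s["frame"][240:360,310:470],(800,600));cv2.imwrite("pics/p4.png",im[:,:,::-1])
```

```text
delta [ 47.3  -1.6 118.2] turn 0.2 now bed mm [  0.2  59.4 112.6] toolz in bed [-0.017 -0.105 -0.994] tooly [-1.    -0.002  0.018] F [ 0.4 -0.  -0.5] w -0.2 0.0 t 39.57
0, 13.3, 0.9, -36.2, 0, 0, 55.1, 1.4, -51.9, 0, 0, 95.1, 1.5, -49.7, 0, 0, 134.9, 1.6, -45.5, 0, 0, 172.0, 1.5, -34.6, 0, 0, 186.7, 1.0, -2.8, 0, 0, 183.6, 0.5, 27.0, 0, 0, 182.3, 0.3, 38.9, 0, 0, 182.3, 0.3, 38.9, 0, 0, 182.3, 0.3, 38.9, 0, 
[(array([348., 289.]), 0.63)]
expected pad_left shut [348.78724042 290.6874956 ] open [334.21852817 281.74423754]
```

View pics/p4.png

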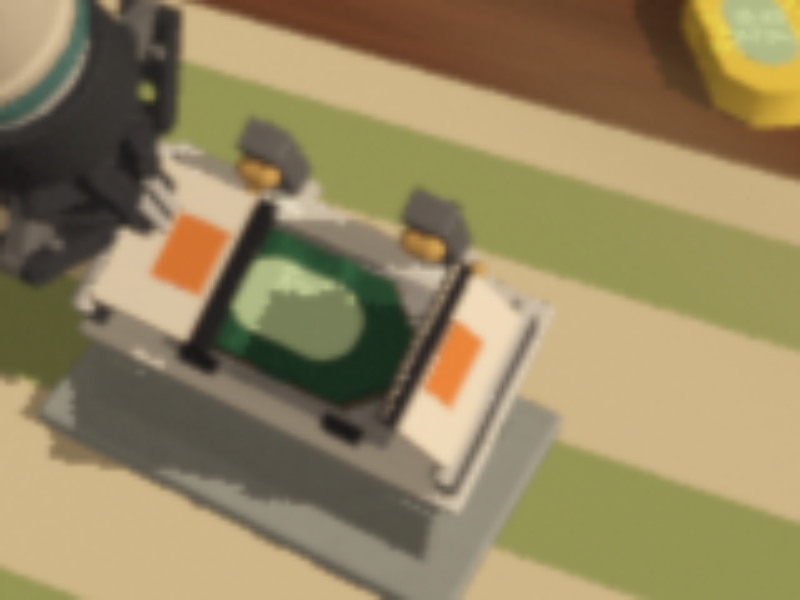

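The +y cover is shut: its pad shows at (348,289) against (349,291) expected. Now the −y cover.

>>> apply_moves(
  deltas=[0,13,1,-36,0,0,54,1.4,-50,0,0,95,1.5,-50,0,0,135,1.5,-46,0,0,172,1.5,-35,0,0,187,1,-3,0,0,184,0.5,27,0,0,182,0.3,39,0,0,182,0.3,39,0,0,182,0.3,39,0],
)

```text
clock: 40.5
position: [0.6311, 0.27, 0.159]
ee_rot: [-0.226, 0.739, 0.622, -0.129]
contact_force: [0.1, -1.5, 0.4]
width: -0.0001
gripper_force: 0.0
```

Run:
```python
from goto import *
delta(0,0,0)
path(tip([(-110,74),(-99,74),(-88.4,74.5),(-82,73),(-76.7,71),(-69,66),(-62,60),(-57,52.5),(-54,46),(-52,40),(-51,36),(-51,34)]))
```

```text
delta [-134.     0.8   73.6] turn 0.2 now bed mm [   1.7 -125.8   86.8] toolz in bed [-0.007 -0.102 -0.995] tooly [-1.    -0.002  0.007] F [ 0.1 -1.5  0.4] w -0.1 0.0 t 40.5
0, -17.0, 1.7, -5.8, 0, 0, -28.0, 1.6, -6.9, 0, 0, -38.5, 1.6, -8.5, 0, 0, -45.0, 1.6, -7.7, 0, 0, -50.5, 1.6, -6.2, 0, 0, -58.7, 1.5, -2.0, 0, 0, -66.2, 1.5, 3.2, 0, 0, -72.0, 1.4, 10.2, 0, 0, -75.6, 1.3, 16.3, 0, 0, -78.2, 1.3, 22.1, 0, 0, -79.6, 1.3, 26.0, 0, 0, -79.8, 1.3, 28.0, 0,
```

>>> apply_moves(
  deltas=[0,0,0,0,0,0,0,0,0,0,0,0,0,0,0],
)

```text
clock: 40.75
position: [0.6337, 0.2693, 0.1617]
ee_rot: [-0.224, 0.74, 0.622, -0.126]
contact_force: [0.1, -0.3, -0.0]
width: 0.0001
gripper_force: 0.0
```

Run:
```python
from goto import *
delta(0,0,0)
path(tip([(-110,74),(-99,74),(-88.4,74.5),(-82,73),(-76.7,71),(-69,66),(-62,60),(-57,52.5),(-54,46),(-52,40),(-51,36),(-51,34)]))
```

```text
delta [-134.3   -0.8   76.9] turn 0.2 now bed mm [   0.6 -125.5   90.5] toolz in bed [-0.013 -0.105 -0.994] tooly [-1.    -0.002  0.013] F [ 0.1 -0.3 -0. ] w 0.1 0.0 t 40.75
0, -17.1, 0.6, -2.2, 0, 0, -28.1, 0.6, -3.3, 0, 0, -38.6, 0.6, -4.9, 0, 0, -45.1, 0.5, -4.1, 0, 0, -50.6, 0.5, -2.7, 0, 0, -58.8, 0.4, 1.5, 0, 0, -66.3, 0.3, 6.7, 0, 0, -72.1, 0.2, 13.6, 0, 0, -75.8, 0.1, 19.8, 0, 0, -78.4, 0.0, 25.5, 0, 0, -79.8, -0.0, 29.4, 0, 0, -80.0, -0.0, 31.4, 0,
```

>>> apply_moves(
  deltas=[0,-17,0.6,-2,0,0,-28,0.6,-3,0,0,-39,0.6,-5,0,0,-45,0.5,-4,0,0,-51,0.5,-3,0,0,-59,0.4,1.5,0,0,-66,0.3,7,0,0,-72,0.2,13.5,0,0,-76,0,20,0,0,-78,0,25.5,0,0,-80,0,29.5,0,0,-80,0,31.5,0],
)

```text
clock: 41.75
position: [0.604, 0.1966, 0.1285]
ee_rot: [-0.223, 0.74, 0.622, -0.125]
contact_force: [8.1, -4.6, 19.8]
width: 0.0
gripper_force: 11.0
```

```bash
python3 goto.py 0 -49 51
```

```text
delta [-0.4  0.2  1.4] turn 0.3 now bed mm [  0.2 -49.3  52.4] toolz in bed [-0.016 -0.105 -0.994] tooly [-1.    -0.003  0.016] F [ 8.1 -4.6 19.8] w 0.0 11.0 t 41.75
```

>>> apply_moves(
  deltas=[0,0,0,1.5,0,0,0,0,1.5,0,0,0,0,1.5,0,0,0,0,-10,0,0,0,0,-35,0,0,0,0,-70,0,0,0,0,-110,0,0,0,0,-150,0,0,-30,0,-170,0,0,-70,0,-170,0,0,-110,0,-170,0,0,-110,0,-170,0],
)

```text
clock: 42.75
position: [0.6591, 0.053, 0.2619]
ee_rot: [-0.225, 0.742, 0.619, -0.13]
contact_force: [-0.6, 0.2, -0.6]
width: 0.0003
gripper_force: 0.0
```

>>> apply_moves(
  deltas=[0,40,-20,-20,0,0,80,-40,-40,0,0,120,-60,-60,0,0,155,-80,-80,0,0,190,-100,-90,0,0,225,-120,-100,0,0,260,-120,-100,0,0,295,-120,-100,0,0,295,-120,-100,0],
)

```text
clock: 43.5
position: [0.6468, 0.3482, 0.4228]
ee_rot: [-0.227, 0.738, 0.623, -0.126]
contact_force: [0.7, -0.4, -1.5]
width: 0.0
gripper_force: 0.0
```

Run:
```python
from goto import *
s=get_image("scene");t=get_image("top")
for n,y in(("pad_left",.051),("pad_right",-.051)):
  for p in (s,t): print(n,[(np.round(d["point"]),round(d["score"],2)) for d in place_of(n,p)],"expected",proj(p,O+B@np.array([0,y,.036])).round(1))
im=np.zeros((600,800,3),np.uint8)
im[:,:400]=cv2.resize(s["frame"][245:365,310:430][:,:],(400,400+200))
im[:,400:]=cv2.resize(t["frame"][130:280,180:280],(400,600));cv2.imwrite("pics/p5.png",im[:,:,::-1])
print(get_state()["clock"],get_state()["position"])
```

```text
pad_left [(array([347., 289.]), 0.71)] expected [348.8 290.7]
pad_left [(array([258., 195.]), 0.61)] expected [255.5 194.7]
pad_right [(array([391., 308.]), 0.77), (array([207., 319.]), 0.49)] expected [390.6 310.1]
pad_right [(array([212., 186.]), 0.73)] expected [207.9 186.7]
43.8 [0.6491664  0.34012396 0.42740537]
```

View pics/p5.png

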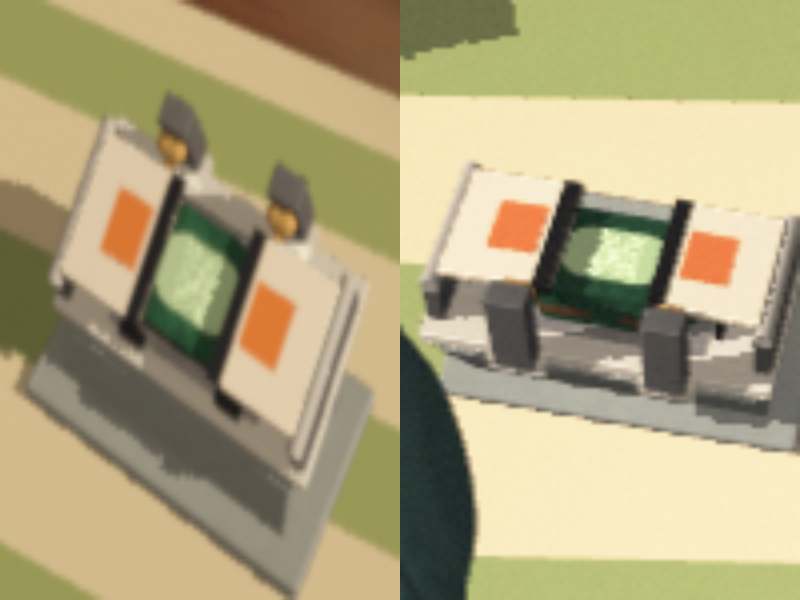

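Both covers are shut and still down nearly 2 s after I let go. The slab lies under them, window up, and the robot is clear. I'm handing in.

```bash
python3 -c "
from rig import *
print(sign_off())"
```

```text
the job is handed in; nothing more can be done
None
```

The jade slab lies flat on the sloping bed, window up, between the stops and rails, and both covers are shut and holding; the job was handed in at about 44 s and nothing else on the desk was moved.

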